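# Fetch the cold chisel from behind the tin, tape measure and sanding block

### The arm

A 7-joint arm with a two-finger parallel gripper is mounted at the origin on a cart in front of the work surface, level with it; the furniture and walls round the work are solid. World frame = base frame: x ahead of the robot, y to its left, z up, the work surface at z = 0. Lengths are in m, angles in rad, forces in N, time in s.
With the tool pointing down it reaches from about 0.4 to 0.9 m from the base axis. Payload 5.5 kg.
Tool frame: the origin (TCP) lies at the very end of the fingers, on their centre line; the grasp point (between the pads) lies 19 mm behind it; z points along the fingers, y is the line along which they close (so a half turn about z gives the same grasp; the last joint's range is limited). The gripper opens to 85 mm and grips with 20 to 120 N. Pads are 22 mm wide; open, the fingers measure 114 mm over their backs; the gripper's body (76 mm by 85 mm) begins 54 mm behind the grasp point. The pads swing forward as they close: fully open they stand 13 mm farther back than shut.
Start: joints at [-0.848, 0.501, -0.427, 1.55, 0.221, 1.138, -0.21], TCP at [0.288, 0.583, 0.231] pointing down, gripper open.
Joint ranges: [-2.88, 2.88], [-0.31, 2.03], [-1.54, 1.56], [0.2, 2.42], [-1.41, 4.55], [0.19, 2.02], [-2.57, 2.57]. Speed limits (rad/s): [2.57, 2.57, 3.14, 3.14, 3.14, 3.14, 3.14].

### API

Orientations are given as a unit quaternion [w, x, y, z].
In Python, from cell import monitor, eyes, manip gives the robot as it stands.
- The arm moves only by the tool jog_arm, never from a script. Its argument "plan" is one flat list of numbers, 6 for each row, row after row: the shift along the tool's x, y, z as a fraction of full scale, then the turn, a rotation vector about the tool's x, y, z as a fraction of full scale. A call has 1 to 12 rows; each row shifts and turns the commanded pose from where the row before left it, along the tool's axes as they then stand; what a row does not reach is not made up. Full scale, the value 1, is 0.02 m for a shift and 0.15 rad for a turn. A row lasts 1/10 s, in which the tool goes at most 50 mm and 8.59 degrees, less where a joint would pass 70% of its speed; a pose out of reach is approached as far as the arm can. A call with a number of a shift or a turn outside -1 to 1 is refused whole. A call with a gripper value outside its range is refused whole. "hand" is the opening, from -1 (shut) to 1 (fully open), set as the call begins (left out, the last holds). The fingers move at their own pace and stop on an object; "newtons" is the grip in N (left out, the last holds). Time passes only in rows, so rows that do not move let the fingers close. It gives the time, the measured TCP pose, the force, the opening and the grip force at its end, in the units of the state.
- monitor.read_state(): the state, without advancing time (a new reading comes with each control period).
- eyes.capture(name): name is "scene" or "top" or "wrist"; returns the picture (480x640x3 uint8, blue, green, red); there is no depth.
- eyes.calibration(name): a dict with "fx", "fy", "cx", "cy" (pixels), "extrinsics" (4x4, takes a point from camera to world coordinates). Camera axes: x right, y down, z forward; pixel columns grow to the right and rows downward; lengths in m; the calibration is good to about 2 mm. A picture is of the moment at which its call begins: read the wrist's pose just before it. calibration takes no time and is no camera call; for the wrist camera it gives the pose at the moment of the call.
- manip.close_job(): hands the job in; it is judged then, once.
The state is a dict: "time_s": time; "q": joint angles; "joint_vel": joint speeds; "joint_torque": joint torques, N m; "eef_pos": TCP position; "tool_rot": TCP orientation; "ft_force": force on the tool from outside, world axes, zero at the start; "torque": the same for the moment, N m; "opening": finger opening in m; "grasp_force": force on a finger pad.
Only numpy, scipy, OpenCV 4.12 (cv2) and the standard library are available. Lean on these libraries where they do the work, as an engineer would, in place of code of your own. Each camera call takes 0.05 s, during which the arm holds its last target. There are 200 camera calls.

### The job

The cold chisel lies at the back of the plywood storage board, behind the tin, the tape measure and the sanding block. First move these three aside to stand upright in the shallow grey tray, then take the chisel and lay it across both saddles of the tool rest, between the horns and centred lengthwise, and only then put each of the three back upright in its own bay, on the very spot it came from and pointing the way it did (turned end for end is all right). Leave the little white cone on the board where it stands.

Things in the scene. Friction and masses are not known exactly. Their poses are not given: they have to be found in the camera images.
- tin: closed upright round tin can, 58 mm across, 72 mm high, 0.18 kg; origin at the centre of its underside, z up. Starts in one of the three bays of the storage board (which one varies)
- tape_measure: yellow tape measure standing on its edge: 40 mm thick along its x, 78 mm long along its y (from -33 to +39 mm), 62 mm high, 0.22 kg; origin at the underside. Starts in one of the three bays, its length roughly along the board's x. Grasp it across the 40 mm
- sanding_block: dark red block on the board (not the one at the back of the bench), 60 mm wide along its x, 110 mm long along its y, 32 mm high, 0.11 kg; origin at the centre of its underside. Starts in one of the three bays, its length roughly along the board's x. Grasp it across the 60 mm
- cold_chisel: brown steel cold chisel lying flat, 18 mm wide along its x, 158 mm long along its y, 17 mm high, 0.24 kg; origin at the centre of its underside, near its centre of mass. Starts on the board behind the bays, its length roughly along the board's y. Grasp it across the 18 mm at the middle
- cone: small white cone, 40 mm across, 31 mm high, at the back corner of the board near its +y end; a bystander that is to stay; origin at the centre of its underside
- storage_board: fixed plywood board, top 12 mm over its origin, from -110 to +80 mm along its x, +-160 mm along its y. Battens 8 mm wide, 6 mm high lie along its x (-105 to +11 mm) at y = -150, -50, 50, 150 mm and part three bays 92 mm wide, centred at x = -45, y = -100, 0, 100 mm. Origin on the underside; x points away from the robot (within 0.15 rad); the chisel lies near x = +40 mm
- side_tray: fixed shallow grey tray, 150 mm along its x, 310 mm along its y, walls 4 mm thick, rim 12 mm high; origin at the centre of its underside, inner floor at z = 4 mm. It stands left or right of the board (varies), its length roughly along the world's x. The three fit in a row at its y = -92, 0 and +92 mm, the long ones lengthwise along its x (across the tray)
- tool_rest: fixed tool rest on the other side of the board from the tray: metal base 56 x 130 x 6 mm, two wooden saddles at its y = -45 and +45 mm, each 18 mm thick along y; seat 24 mm over the origin; horns 36 mm apart inside (along x) rise 9 mm above the seat. 72 mm between the saddles are free for fingers. The chisel shall lie along its y, either way round. Origin at the centre of the underside
Mind the look-alikes: they are no part of the job. Of the things that look like the tin, the middle-sized one is meant.

How it is judged:
On the way, in this order (a step that is already met when the one before it is completed fails the run):
1. the tin, the tape measure and the sanding block all stand upright and released in the tray, while the chisel still lies where it was (x of tin in the frame of side_tray between -0.055 and 0.055 m and y of tin in the frame of side_tray between -0.14 and 0.14 m and z of each of tin, tape_measure, sanding_block in the frame of side_tray below 0.01 m and angle between each of tin, tape_measure, sanding_block's own z axis and vertical below 0.12 rad and contact force between the fingers and tin below 0.3 N and x of tape_measure in the frame of side_tray between -0.055 and 0.055 m and y of tape_measure in the frame of side_tray between -0.14 and 0.14 m and contact force between the fingers and tape_measure below 0.3 N and x of sanding_block in the frame of side_tray between -0.055 and 0.055 m and y of sanding_block in the frame of side_tray between -0.14 and 0.14 m and contact force between the fingers and sanding_block below 0.3 N and distance of cold_chisel from where it was at the start of the episode below 0.03 m), for 0.2 s.
2. the chisel lies released on both saddles of the tool rest, while the three still stand in the tray (x of cold_chisel in the frame of tool_rest between -0.013 and 0.013 m and y of cold_chisel in the frame of tool_rest between -0.025 and 0.025 m and z of cold_chisel in the frame of tool_rest between 0.019 and 0.029 m and angle between the y axis of cold_chisel and the y axis of tool_rest, either way round below 0.2 rad and contact force between the fingers and cold_chisel below 0.3 N and x of tin in the frame of side_tray between -0.055 and 0.055 m and y of tin in the frame of side_tray between -0.14 and 0.14 m and z of each of tin, tape_measure, sanding_block in the frame of side_tray below 0.01 m and angle between each of tin, tape_measure, sanding_block's own z axis and vertical below 0.12 rad and contact force between the fingers and tin below 0.3 N and x of tape_measure in the frame of side_tray between -0.055 and 0.055 m and y of tape_measure in the frame of side_tray between -0.14 and 0.14 m and contact force between the fingers and tape_measure below 0.3 N and x of sanding_block in the frame of side_tray between -0.055 and 0.055 m and y of sanding_block in the frame of side_tray between -0.14 and 0.14 m and contact force between the fingers and sanding_block below 0.3 N), for 0.2 s.
At the end, for the whole second after the job is handed in: The chisel lies on both saddles between the horns (25 mm lengthwise, 0.2 rad); tin, tape measure and sanding block stand upright within 15 mm of where they started, the last two lengthwise within 0.25 rad (either way round); the cone is within 20 mm of its place; all released and at rest (x of cold_chisel in the frame of tool_rest between -0.013 and 0.013 m and y of cold_chisel in the frame of tool_rest between -0.025 and 0.025 m and z of cold_chisel in the frame of tool_rest between 0.019 and 0.029 m and angle between the y axis of cold_chisel and the y axis of tool_rest, either way round below 0.2 rad and contact force between the fingers and cold_chisel below 0.3 N and linear speed of each of cold_chisel, tin, tape_measure, sanding_block below 0.02 m/s and distance of each of tin, tape_measure, sanding_block from where it was at the start of the episode below 0.015 m and angle between each of tin, tape_measure, sanding_block's own z axis and vertical below 0.12 rad and contact force between the fingers and tin below 0.3 N and contact force between the fingers and tape_measure below 0.3 N and angle between the y axis of each of tape_measure, sanding_block and the x axis of storage_board, either way round below 0.25 rad and contact force between the fingers and sanding_block below 0.3 N and distance of cone from where it was at the start of the episode below 0.02 m); the robot touches nothing.
It fails at once if the white cone is knocked away or tipped (distance of cone from where it was at the start of the episode above 0.02 m or angle between cone's own z axis and vertical above 0.3 rad).
It also fails if it takes over 147 s, if anything falls off the work surface, if the arm or the gripper's body presses on something with over 40 N, if the wrist force passes 120 N, or if a joint passes its speed limit or range.

## Working session

There is one attempt and no reset: what is moved stays moved. The work goes in short steps, Python scripts to look and compute and a tool call to move; the robot and the scene stay as the last step left them, time stands still between calls to the robot, and variables do not carry over. Pictures are saved under pics/ and viewed, at most 14 in all, crops included, and the job is handed in when it is done.

Besides the shell and the picture viewer there is one more tool, called after "Call:" as name(argument=value, ...) on one line, values as JSON. jog_arm: Moves the arm, as the interface text tells. Shift numbers are shares of 0.02 m and turn numbers shares of 0.15 rad, none past 1 either way. Its arguments: {"type":"object","properties":{"plan":{"type":"array","items":{"type":"number","minimum":-1,"maximum":1}},"hand":{"type":"number"},"newtons":{"type":"number"}},"required":["plan"]}

```bash
mkdir -p pics; ls
python3 - <<'E'
from cell import monitor, eyes, manip
import cv2, numpy as np
s=monitor.read_state(); print(s)
for n in ["scene","top"]:
    im=eyes.capture(n); cv2.imwrite(f"pics/{n}0.png",im)
    c=eyes.calibration(n); print(n,c)
print(eyes.calibration("wrist"))
E
```

```text
pics
{'time_s': 0.0, 'q': array([-0.84780852,  0.50186146, -0.42675582,  1.5514257 ,  0.22080516,
        1.13830537, -0.210317  ]), 'joint_vel': array([-5.94392980e-04,  3.85947629e-04, -4.34477388e-05,  2.33823836e-04,
        8.35750929e-04,  6.68821219e-04, -1.17578132e-03]), 'joint_torque': array([-6.35909400e-04, -5.69515622e+01, -5.81645921e+00, -2.80942476e+01,
        1.05591628e-02,  1.20860286e-02,  5.23030587e-05]), 'eef_pos': array([0.28820081, 0.58185231, 0.2302578 ]), 'tool_rot': array([-2.46110589e-04,  2.27872087e-01,  9.73690590e-01, -9.41357106e-04]), 'ft_force': array([ 0.11343392, -0.14532503,  0.32043204]), 'torque': array([-0.01975306,  0.02987085,  0.07887917]), 'grasp_force': 0.0, 'opening': 0.08598066113545036}
scene {'fx': 462.39212539639163, 'fy': 462.39212539639163, 'cx': 322.2431360389216, 'cy': 242.07118009233375, 'extrinsics': array([[ 0.68523203, -0.43561189,  0.58369457, -0.01630007],
       [-0.72802702, -0.38675432,  0.56603688, -0.49300145],
       [-0.020826  , -0.81281202, -0.58215367,  0.58208121],
       [ 0.        ,  0.        ,  0.        ,  1.        ]])}
top {'fx': 468.1226212294943, 'fy': 468.1226212294943, 'cx': 324.5628519509612, 'cy': 243.75965914503453, 'extrinsics': array([[-0.00568177, -0.98342114,  0.18124728,  0.32828638],
       [-0.99968752,  0.00999826,  0.0229107 , -0.01615714],
       [-0.02434302, -0.18106047, -0.98317065,  0.97761892],
       [ 0.        ,  0.        ,  0.        ,  1.        ]])}
{'fx': 340.7297061495207, 'fy': 340.7297061495207, 'cx': 321.9886915450308, 'cy': 240.34520794450458, 'extrinsics': array([[ 0.44463909,  0.85537379,  0.26576635,  0.22041588],
       [ 0.89570555, -0.42369823, -0.1348754 ,  0.6151604 ],
       [-0.00276415,  0.29801927, -0.95455585,  0.37223477],
       [ 0.        ,  0.        ,  0.        ,  1.        ]])}
```

View pics/top0.png

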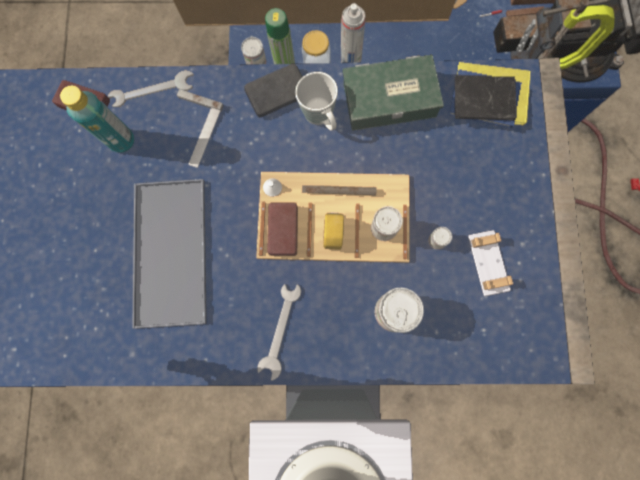

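View pics/scene0.png

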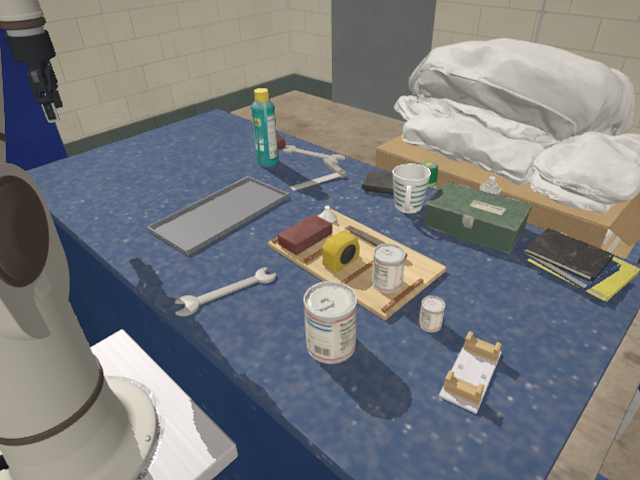

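```bash
cat > h.py <<'E'
import cv2, numpy as np
from cell import monitor, eyes, manip
def ray(c,u,v):
    E=c["extrinsics"]; d=np.array([(u-c["cx"])/c["fx"],(v-c["cy"])/c["fy"],1.])
    return E[:3,3],E[:3,:3]@d
def plane(c,p,z):
    o,d=ray(c,*p); return o+d*(z-o[2])/d[2]
def tri(c1,p1,c2,p2):
    o1,d1=ray(c1,*p1);o2,d2=ray(c2,*p2)
    t=np.linalg.lstsq(np.c_[d1,-d2],o2-o1,rcond=None)[0]
    a=o1+d1*t[0];b=o2+d2*t[1]; return (a+b)/2,np.linalg.norm(a-b)
def blobs(im,lo,hi,roi,amin=60,k=3):
    h=cv2.cvtColor(im,cv2.COLOR_BGR2HSV); m=cv2.inRange(h,np.array(lo),np.array(hi))
    z=np.zeros_like(m);x0,y0,x1,y1=roi;z[y0:y1,x0:x1]=m[y0:y1,x0:x1]
    z=cv2.morphologyEx(z,cv2.MORPH_CLOSE,np.ones((k,k)))
    cs=[c for c in cv2.findContours(z,cv2.RETR_EXTERNAL,cv2.CHAIN_APPROX_NONE)[0] if cv2.contourArea(c)>amin]
    return sorted(cs,key=cv2.contourArea,reverse=True)
E
python3 - <<'E'
import cv2,numpy as np
a=cv2.imread("pics/top0.png");b=cv2.imread("pics/scene0.png")
h=cv2.cvtColor(a,cv2.COLOR_BGR2HSV)
for n,p in dict(board=(340,212),board2=(300,180),block=(283,230),blockedge=(283,252),tape=(334,228),tapefront=(334,244),chis=(340,190),tray=(169,253),wall=(169,183),cone=(272,187),tin=(387,222),saddle=(486,240),sad2=(497,284),base=(490,262),batt=(311,230),floor=(230,300)).items(): print(n,h[p[1],p[0]])
A=cv2.resize(a[165:300,250:520],None,fx=2.9,fy=2.9,interpolation=cv2.INTER_CUBIC)
B=cv2.resize(b[200:420,260:520],None,fx=2.7,fy=2.7,interpolation=cv2.INTER_CUBIC)
cv2.imwrite("pics/a.png",A);cv2.imwrite("pics/b.png",B)
E
```

```text
board [ 20  95 229]
board2 [ 19  93 226]
block [  4  86 128]
blockedge [  4  88 122]
tape [ 22 154 213]
tapefront [ 21 147 158]
chis [ 15  61 129]
tray [140   5 146]
wall [120   5 103]
cone [ 18  18 166]
tin [ 17  24 199]
saddle [ 16 103 218]
sad2 [ 17 102 217]
base [  0   5 233]
batt [ 15 110 146]
floor [111  63 130]
```

View pics/a.png

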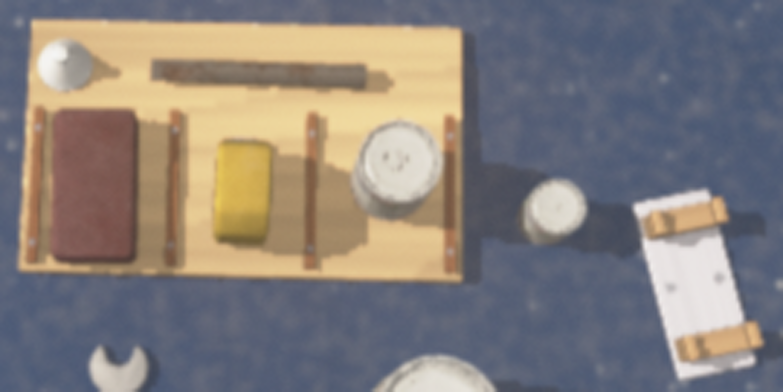

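View pics/b.png

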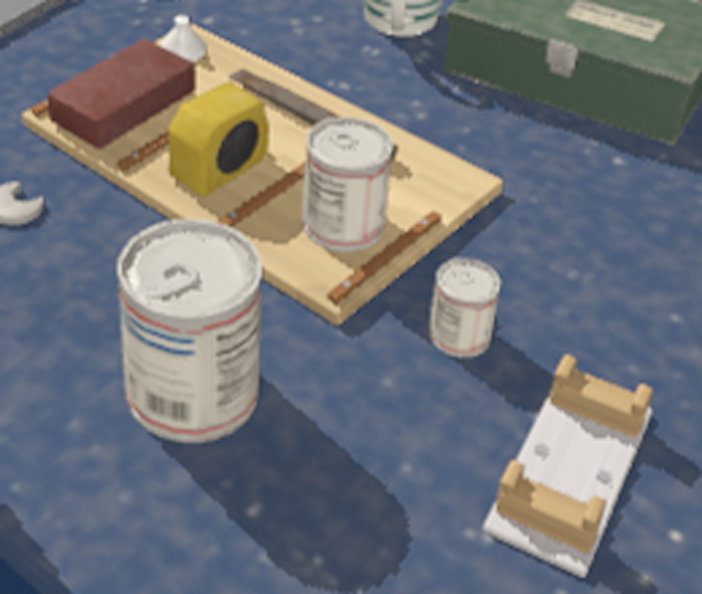

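Run:
```python
from h import *
T=eyes.calibration("top");S=eyes.calibration("scene")
A=lambda u,v:(250+(u+.5)/2.9-.5,165+(v+.5)/2.9-.5)
B=lambda u,v:(260+(u+.5)/2.7-.5,200+(v+.5)/2.7-.5)
P=dict(blk_xpyp=((56,109),(150,42)),blk_xpym=((134,109),(195,70)),blk_xmyp=((52,261),(50,95)),blk_xmym=((135,260),(98,122)),
 tin=((402,158),(349,144)),cone=((65,50),(181,18)),ch_l=((152,60),(240,71)),ch_r=((366,66),(396,148)),
 tape_bl=((219,140),(227,86)),tape_br=((270,140),(266,98)),
 bR=((462,28),(503,185)),bF=((461,281),(340,321)),bL=((20,270),(24,120)),
 restA=((636,203),(566,395)),restC=((752,362),(583,575)),restD=((678,378),(486,523)))
for k,(a,b) in P.items():
    if k=="restA": continue
    p,e=tri(T,A(*a),S,B(*b)); print(k,p.round(4),round(e,4))
def rect(poly,z,c=T):
    w=np.array([plane(c,q,z)[:2] for q in poly],np.float32); r=cv2.minAreaRect(w*1000); return np.array(r[0]).round(1),np.array(r[1]).round(1),round(r[2],1)
print("rest base",rect([A(*q) for q in [(636,203),(712,190),(752,362),(678,378)]],.006))
print("board",rect([A(*q) for q in [(32,20),(462,28),(461,281),(20,270)]],.012))
a=cv2.imread("pics/top0.png");b=cv2.imread("pics/scene0.png")
for nm,lo,hi,roi,z in [("block",(0,60,60),(10,140,150),(262,195,300,260),.044),("chisel",(5,20,70),(19,85,170),(300,180,380,197),.029),
  ("tape",(20,135,150),(30,255,255),(315,205,350,250),.074),("saddle",(10,70,150),(25,160,255),(465,225,520,295),.03),("board",(10,50,100),(28,160,255),(240,165,420,270),.012)]:
    for c in blobs(a,lo,hi,roi,50)[:2]: print(nm,cv2.boundingRect(c),rect(c[:,0].astype(float),z))
c=blobs(a,(90,0,60),(179,25,255),(125,175,212,335),500,5)[0]
print("tray rim",rect(c[:,0].astype(float),.012),cv2.boundingRect(c), [plane(T,q,.012).round(3) for q in [(135,183),(203,181),(205,326),(134,327)]])
```

```text
blk_xpyp [0.5926 0.1198 0.0365] 0.0043
blk_xpym [0.5907 0.0653 0.0345] 0.0004
blk_xmyp [0.4818 0.1198 0.0413] 0.0057
blk_xmym [0.4799 0.0624 0.0449] 0.0021
tin [ 0.5404 -0.1198  0.0823] 0.0017
cone [0.631  0.1154 0.0445] 0.0037
ch_l [0.6323 0.0537 0.0179] 0.0006
ch_r [ 0.6246 -0.1034  0.0227] 0.0005
tape_bl [0.5594 0.004  0.063 ] 0.0014
tape_br [ 0.5584 -0.0321  0.0691] 0.0013
bR [ 0.6574 -0.1763  0.0074] 0.0006
bF [ 0.4687 -0.1697  0.0048] 0.0019
bL [0.4798 0.1496 0.0049] 0.002
restC [ 0.4086 -0.3739  0.001 ] 0.0005
restD [ 0.398  -0.3203  0.0057] 0.0026
rest base (array([ 465.2, -335.9]), array([128.5,  56. ]), 9.8)
board (array([566.8, -12.8]), array([319.8, 189.2]), 88.1)
block (267, 203, 30, 52) (array([533.6,  92.8]), array([ 59.3, 106.8]), 89.4)
chisel (302, 186, 75, 10) (array([617.5, -24.8]), array([155.9,  17.5]), 87.8)
tape (324, 214, 19, 32) (array([523.5, -11.9]), array([35.5, 62.6]), 89.3)
saddle (483, 276, 30, 13) (array([ 420.3, -341.2]), array([17.2, 57.2]), 11.6)
saddle (472, 233, 29, 14) (array([ 507.5, -323.9]), array([18.2, 57. ]), 13.0)
board (256, 172, 154, 91) (array([566.7, -12.6]), array([320.2, 191.7]), 88.0)
tray rim (array([493.6, 332.8]), array([310.7, 157. ]), 3.1) (133, 179, 74, 149) [array([0.645, 0.417, 0.012]), array([0.647, 0.269, 0.012]), array([0.338, 0.252, 0.012]), array([0.337, 0.398, 0.012])]
```

Call:
jog_arm(plan=[0,0,0,0,0,-0.95,0,0,0,0,0,-0.95,0,0,0,0,0,-0.95,-0.47,-1,0,0,0,0,-0.47,-1,0,0,0,0,-0.47,-1,0,0,0,0,-0.47,-1,0,0,0,0,-0.47,-1,0,0,0,0,-0.47,-1,0,0,0,0,-0.47,-1,0,0,0,0,-0.47,-1,0,0,0,0,-0.47,-1,0,0,0,0], hand=1)

```text
time_s: 1.3
eef_pos: [0.3672, 0.3987, 0.2309]
tool_rot: [-0.0, 0.016, 1.0, -0.0]
ft_force: [0.4, 0.5, 0.1]
opening: 0.0852
grasp_force: 0.0
```

Call:
jog_arm(plan=[-0.47,-1,0,0,0,0,-0.47,-1,0,0,0,0,-0.47,-1,0,0,0,0,-0.47,-1,0,0,0,0,-0.47,-1,0,0,0,0,-0.47,-1,0,0,0,0,-0.47,-1,0,0,0,0,-0.47,-1,0,0,0,0,-0.47,-1,0,0,0,0,-0.47,-1,0,0,0,0,-0.47,-1,0,0,0,0,0,0,0,0,0,0])

```text
time_s: 2.5
eef_pos: [0.4644, 0.173, 0.2308]
tool_rot: [-0.0, 0.019, 1.0, -0.001]
ft_force: [0.4, -0.5, 0.3]
opening: 0.0852
grasp_force: 0.0
```

Run:
```python
from h import *
import pickle
c=eyes.calibration("wrist"); im=eyes.capture("wrist"); s=monitor.read_state()
print(s["eef_pos"],s["tool_rot"],s["time_s"])
cv2.imwrite("pics/w1.png",im); pickle.dump(c,open("w1.pkl","wb"))
```

```text
[0.46368696 0.17508511 0.23094108] [-3.10694819e-04  1.78080079e-02  9.99841335e-01 -2.88885043e-04] 2.55
```

View pics/w1.png

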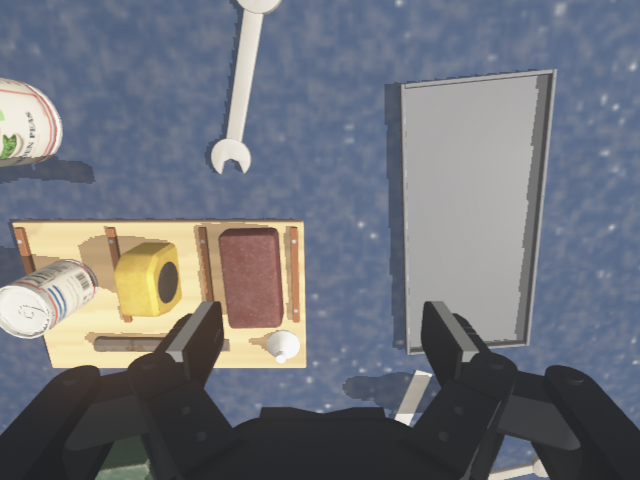

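Call:
jog_arm(plan=[0.1,-1,0,0,0,0,0.1,-1,0,0,0,0,0.1,-1,0,0,0,0,0.1,-1,0,0,0,0,0.1,-1,0,0,0,0,0.1,-1,0,0,0,0,0.1,-1,0,0,0,0,0,-1,0,0,0,0,0,-1,0,0,0,0,0,0,0,0,0,0,0,0,0,0,0,0])

```text
time_s: 3.65
eef_pos: [0.4435, -0.0016, 0.2312]
tool_rot: [-0.0, 0.016, 1.0, 0.0]
ft_force: [-0.1, 0.7, -0.5]
opening: 0.0854
grasp_force: 0.0
```

Run:
```python
from h import *
import pickle
c2=eyes.calibration("wrist"); im2=eyes.capture("wrist"); s=monitor.read_state()
print(s["eef_pos"],s["time_s"])
cv2.imwrite("pics/w2.png",im2); pickle.dump(c2,open("w2.pkl","wb"))
c1=pickle.load(open("w1.pkl","rb"));im1=cv2.imread("pics/w1.png")
def rect(c,q,z):
    w=np.array([plane(c,p,z)[:2] for p in q[:,0].astype(float)],np.float32); r=cv2.minAreaRect(w*1000); return np.round(r[0],1),np.round(r[1],1),round(r[2],1)
for c,im in ((c1,im1),(c2,im2)):
  for nm,lo,hi,z in [("block",(0,50,40),(10,150,150),.044),("tape",(22,130,80),(32,255,255),.074),("board",(14,50,130),(24,135,255),.012)]:
    for q in blobs(im,lo,hi,(0,150,640,400),400,7)[:2]: print(nm,cv2.boundingRect(q),rect(c,q,z))
```

```text
[ 0.44361187 -0.00120746  0.23126864] 3.7
block (219, 228, 64, 99) (array([530.8,  95.4]), array([ 60.6, 111.4]), 89.2)
block (64, 346, 111, 51) (array([640. , -66.7]), array([ 41.9, 128.6]), 15.8)
tape (115, 248, 66, 68) (array([517.6,   3. ]), array([61.6, 69.9]), 87.6)
board (12, 221, 295, 147) (array([566.2, -12.5]), array([319.6, 188.9]), 87.9)
block (382, 241, 67, 126) (array([548.9,  89.6]), array([ 65.2, 149.7]), 88.1)
block (203, 313, 20, 62) (array([ 588.3, -130. ]), array([21.1, 80.2]), 82.2)
tape (297, 267, 37, 62) (array([519.1, -11.5]), array([34.4, 65.8]), 85.1)
board (173, 233, 287, 145) (array([566.5, -13.3]), array([318.2, 190.1]), 88.1)
board (0, 261, 68, 31) (array([ 512.9, -336.9]), array([23.1, 80.9]), 11.4)
```

View pics/w2.png

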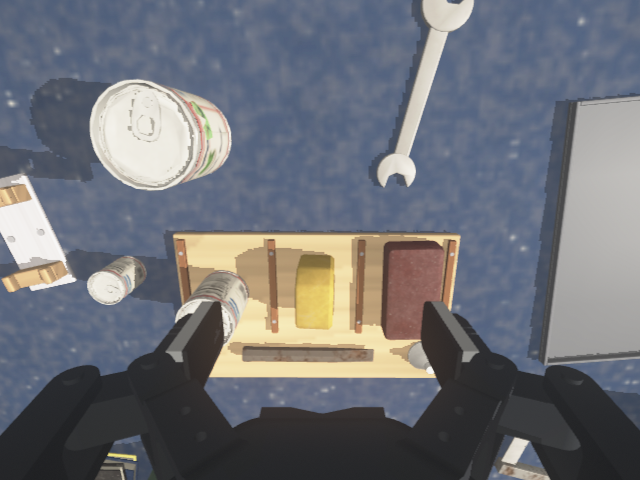

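Run:
```python
from h import *
import pickle
c1,c2=[pickle.load(open(f"w{i}.pkl","rb")) for i in (1,2)]; T=eyes.calibration("top")
for nm,a,b in [("blk nl",(221,229),(384,242)),("blk nr",(278,229),(441,242)),("blk fr",(283,327),(442,339)),("blk fl",(229,328),(384,339)),("tape nl",(117,262),(298,257)),("tape fl",(122,316),(297,328)),("chl",(96,345),(244,354)),("tin",(26,310),(207,310)),("batt",(22,229),(182,240)),("trayrimNL",(401,84),(574,101)),("trayFL",(407,353),(543,362))]:
    p,e=tri(c1,a,c2,b); print(nm,p.round(4),round(e,4))
for q in [(401,84),(556,70),(528,345),(407,353)]: print("tray",plane(c1,q,.012).round(4))
for q in [(244,348),(373,349),(372,361),(243,361)]: print("ch",plane(c2,q,.029).round(4))
for q in [(298,257),(333,257),(332,329),(297,328)]: print("tape",plane(c2,q,.074).round(4))
im=cv2.imread("pics/w2.png")
# block with extended masks
q=blobs(im,(0,50,40),(9,150,150),(375,235,455,342),400,3)[0]; print(cv2.boundingRect(q))
```

```text
blk nl [0.481  0.0631 0.0225] 0.0
blk nr [0.4827 0.1241 0.0238] 0.0003
blk fr [0.5866 0.1245 0.048 ] 0.0002
blk fl [0.5912 0.0627 0.0384] 0.0003
tape nl [ 0.4902 -0.0275  0.0626] 0.018
tape fl [ 0.5539 -0.0315  0.071 ] 0.0004
chl [ 0.6155 -0.1015  0.0255] 0.0011
tin [ 0.5359 -0.12    0.0736] 0.012
batt [ 0.4751 -0.1593  0.0118] 0.0007
trayrimNL [0.3442 0.2545 0.0037] 0.0
trayFL [0.6531 0.2706 0.0071] 0.0016
tray [0.3452 0.2527 0.012 ]
tray [0.3386 0.4006 0.012 ]
tray [0.6444 0.4168 0.012 ]
tray [0.6505 0.2694 0.012 ]
ch [ 0.6042 -0.0995  0.029 ]
ch [0.6105 0.0518 0.029 ]
ch [0.627  0.0508 0.029 ]
ch [ 0.622  -0.1025  0.029 ]
tape [ 0.4765 -0.0261  0.074 ]
tape [0.4775 0.0065 0.074 ]
tape [0.5541 0.0038 0.074 ]
tape [ 0.5518 -0.0312  0.074 ]
(382, 241, 62, 101)
```

Call:
jog_arm(plan=[-0.88,0.97,0.8,0,0,0,-0.88,0.97,0.8,0,0,0,-0.88,0.97,0.8,0,0,0,-0.88,0.97,0.8,0,0,0,-0.88,0.97,0.8,0,0,0,0,0,1,0,0,0,0,0,1,0,0,0,0,0,1,0,0,0,0,0,0,0,0,0,0,0,0,0,0,0])

```text
time_s: 4.7
eef_pos: [0.5343, 0.0927, 0.0912]
tool_rot: [-0.001, 0.015, 1.0, 0.0]
ft_force: [0.6, 0.4, 0.6]
opening: 0.0854
grasp_force: 0.0
```

Run:
```python
from h import *
im=eyes.capture("wrist"); cv2.imwrite("pics/w3.png",im); c=eyes.calibration("wrist")
print(monitor.read_state()["eef_pos"])
for q in blobs(im,(0,50,30),(10,150,170),(100,150,540,480),400,5)[:2]:
    print(cv2.boundingRect(q))
    w=np.array([plane(c,p,.044)[:2] for p in q[:,0].astype(float)]); print(w.min(0),w.max(0))
```

```text
[0.53508246 0.09253891 0.09202533]
(271, 173, 104, 173)
[0.47997923 0.06336269] [0.58967797 0.1221093 ]
(235, 408, 92, 25)
[0.6382667  0.02646935] [0.65933257 0.09070677]
```

View pics/w3.png

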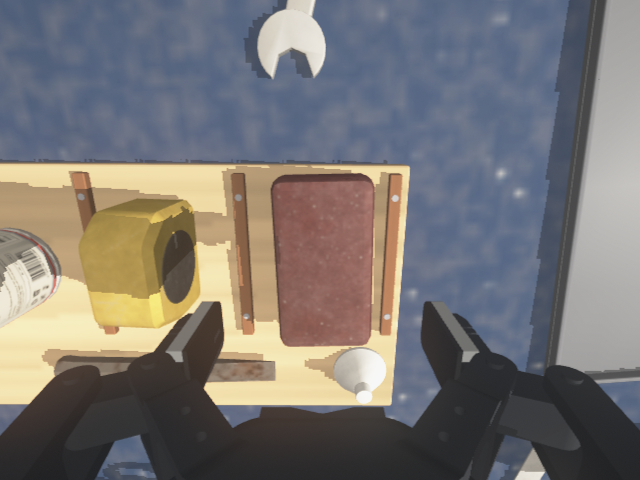

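Call:
jog_arm(plan=[0,0,0.95,0,0,0,0,0,0.95,0,0,0,0,0,0.95,0,0,0,0,0,0.9,0,0,0,0,0,0,0,0,0,0,0,0,0,0,0])

```text
time_s: 5.35
eef_pos: [0.5354, 0.0918, 0.0174]
tool_rot: [0.001, 0.016, 1.0, 0.0]
ft_force: [0.3, 0.1, 0.2]
opening: 0.0857
grasp_force: 0.0
```

Call:
jog_arm(plan=[0,0,0,0,0,0,0,0,0,0,0,0,0,0,0,0,0,0,0,0,0,0,0,0,0,0,0,0,0,0,0,0,0,0,0,0,0,0,0,0,0,0,0,0,0,0,0,0], hand=-1, newtons=40)

```text
time_s: 6.15
eef_pos: [0.536, 0.0917, 0.0179]
tool_rot: [0.001, 0.016, 1.0, 0.0]
ft_force: [-0.7, -1.1, 6.8]
opening: 0.0594
grasp_force: 43.7
```

Call:
jog_arm(plan=[0,0,-1,0,0,0,0,0,-1,0,0,0,0,0,-1,0,0,0,0,0,-1,0,0,0,0,0,-1,0,0,0,0,0,0,0,0,0])

```text
time_s: 6.75
eef_pos: [0.537, 0.0918, 0.1196]
tool_rot: [0.003, 0.016, 1.0, 0.001]
ft_force: [0.7, 0.2, -1.5]
opening: 0.0591
grasp_force: 43.4
```

```bash
cat >> h.py <<'E'
from scipy.spatial.transform import Rotation as R
def go(x,y,z,yaw):
    """tool-frame shift (units of 0.02 m, in present axes) and z turn (units .15) to reach target; yaw = world angle of tool y"""
    s=monitor.read_state(); w,a,b,c=s["tool_rot"]; M=R.from_quat([a,b,c,w]).as_matrix()
    d=M.T@(np.array([x,y,z])-s["eef_pos"]); cur=np.arctan2(M[1,1],M[0,1]); t=-((yaw-cur+np.pi)%(2*np.pi)-np.pi)
    print("t",round(s["time_s"],2),"pos",s["eef_pos"].round(4),"yaw",round(cur,3),"tilt",(M[:2,2]).round(3),"q7",round(s["q"][6],2))
    v=np.array([x,y,z])-s["eef_pos"]; N=np.array([[np.sin(yaw),-np.cos(yaw),0],[np.cos(yaw),np.sin(yaw),0],[0,0,-1]])
    print(" shift now-axes",(d/.02).round(2),"| after-turn axes",(N@v/.02).round(2),"| turn",round(t/.15,2),"or",round((t-np.sign(t)*np.pi)/.15,2))
E
python3 -c "
from h import *
go(.585,.3395,.10,.055)"
```

```text
t 6.75 pos [0.537  0.0918 0.1196] yaw 1.538 tilt [0.006 0.001] q7 1.18
 shift now-axes [-1.99 12.46  1.  ] | after-turn axes [-12.24   3.07   0.98] | turn 9.89 or -11.06
```

Call:
jog_arm(plan=[-0.17,1,0,0,0,0,-0.17,1,0,0,0,0,-0.17,1,0,0,0,0,-0.17,1,0,0,0,0,-0.17,1,0,0,0,0,-0.17,1,0,0,0,0,-0.17,1,0,0,0,0,-0.17,1,0,0,0,0,-0.17,1,0,0,0,0,-0.17,1,0,0,0,0,-0.17,1,0,0,0,0,-0.17,1,0,0,0,0])

```text
time_s: 7.95
eef_pos: [0.5831, 0.3307, 0.1156]
tool_rot: [-0.0, 0.016, 1.0, -0.0]
ft_force: [0.8, 0.2, -1.0]
opening: 0.059
grasp_force: 43.4
```

Call:
jog_arm(plan=[0,0,0,0,0,0.99,0,0,0,0,0,0.99,0,0,0,0,0,0.99,0,0,0,0,0,0.99,0,0,0,0,0,0.99,0,0,0,0,0,0.99,0,0,0,0,0,0.99,0,0,0,0,0,0.99,0,0,0,0,0,0.99,0,0,0,0,0,0.99,0,0,0,0,0,0])

```text
time_s: 9.05
eef_pos: [0.5828, 0.3302, 0.1156]
tool_rot: [0.0, 0.688, 0.726, -0.0]
ft_force: [0.0, -0.4, -1.4]
opening: 0.0591
grasp_force: 43.4
```

```bash
python3 -c "
from h import *
go(.585,.3395,.012,.055)"
```

```text
t 9.05 pos [0.5828 0.3302 0.1156] yaw 0.053 tilt [-0.001 -0.001] q7 -0.47
 shift now-axes [0.46 0.14 5.18] | after-turn axes [-0.46  0.14  5.18] | turn -0.02 or 20.93
```

Call:
jog_arm(plan=[0.23,0.07,1,0,0,0,0.23,0.07,1,0,0,0,0,0,1,0,0,0,0,0,1,0,0,0,0,0,0.7,0,0,0,0,0,0.4,0,0,0,0,0,0,0,0,0,0,0,0,0,0,0])

```text
time_s: 9.85
eef_pos: [0.586, 0.3394, 0.0149]
tool_rot: [0.0, 0.688, 0.726, 0.0]
ft_force: [-0.1, -0.3, -0.5]
opening: 0.0591
grasp_force: 43.4
```

```bash
sed -i 's/\[np.sin(yaw),-np.cos(yaw),0\]/[-np.sin(yaw),np.cos(yaw),0]/' h.py; python3 -c "
from h import *
go(.585,.3395,.010,.055);print(monitor.read_state()['ft_force'])"
```

```text
t 9.85 pos [0.586  0.3394 0.0149] yaw 0.054 tilt [0.001 0.   ] q7 -0.47
 shift now-axes [ 0.01 -0.05  0.24] | after-turn axes [ 0.01 -0.05  0.24] | turn -0.01 or 20.94
[-0.09811308 -0.31582037 -0.48904512]
```

Call:
jog_arm(plan=[0,0,0.2,0,0,0,0,0,0,0,0,0])

```text
time_s: 10.05
eef_pos: [0.5858, 0.3394, 0.0108]
tool_rot: [0.0, 0.688, 0.726, 0.0]
ft_force: [-0.6, 0.2, -0.4]
opening: 0.0595
grasp_force: 43.4
```

Call:
jog_arm(plan=[0,0,0,0,0,0,0,0,0,0,0,0,0,0,0,0,0,0,0,0,0,0,0,0], hand=0.8)

```text
time_s: 10.45
eef_pos: [0.5857, 0.3393, 0.0105]
tool_rot: [0.0, 0.688, 0.726, 0.0]
ft_force: [0.2, -0.2, -0.8]
opening: 0.0768
grasp_force: 0.0
```

Call:
jog_arm(plan=[0,0,-1,0,0,0,0,0,-1,0,0,0,0,0,-1,0,0,0,0,0,-1,0,0,0,0,0,-1,0,0,0,0,0,-1,0,0,0,0,0,-1,0,0,0,0,0,0,0,0,0])

```text
time_s: 11.25
eef_pos: [0.5876, 0.3404, 0.1539]
tool_rot: [0.001, 0.688, 0.726, 0.003]
ft_force: [0.3, 0.3, 0.0]
opening: 0.0769
grasp_force: 0.0
```

```bash
python3 -c "
from h import *
go(.515,-.012,.15,1.535)"
```

```text
t 11.25 pos [0.5876 0.3404 0.1539] yaw 0.053 tilt [0.005 0.003] q7 -0.48
 shift now-axes [-17.4   -4.57   0.12] | after-turn axes [  3.   -17.74   0.19] | turn -9.88 or 11.07
```

Call:
jog_arm(plan=[-1,-0.25,0,0,0,0,-1,-0.25,0,0,0,0,-1,-0.25,0,0,0,0,-1,-0.25,0,0,0,0,-1,-0.25,0,0,0,0,-1,-0.25,0,0,0,0,-1,-0.25,0,0,0,0,-1,-0.25,0,0,0,0,-1,-0.25,0,0,0,0,-1,-0.25,0,0,0,0,-1,-0.25,0,0,0,0,-1,-0.25,0,0,0,0])

```text
time_s: 12.45
eef_pos: [0.5379, 0.0949, 0.1501]
tool_rot: [-0.0, 0.688, 0.726, -0.0]
ft_force: [0.3, 0.2, -1.4]
opening: 0.0766
grasp_force: 0.0
```

Call:
jog_arm(plan=[-1,-0.25,0,0,0,0,-1,-0.25,0,0,0,0,-1,-0.25,0,0,0,0,-1,-0.25,0,0,0,0,-1,-0.25,0,0,0,0], hand=0.6)

```text
time_s: 12.95
eef_pos: [0.5182, -0.0061, 0.1501]
tool_rot: [-0.0, 0.688, 0.726, -0.0]
ft_force: [0.1, 0.3, -0.1]
opening: 0.0685
grasp_force: 0.0
```

Call:
jog_arm(plan=[0,0,0,0,0,-0.99,0,0,0,0,0,-0.99,0,0,0,0,0,-0.99,0,0,0,0,0,-0.99,0,0,0,0,0,-0.99,0,0,0,0,0,-0.99,0,0,0,0,0,-0.99,0,0,0,0,0,-0.99,0,0,0,0,0,-0.99,0,0,0,0,0,-0.99,0,0,0,0,0,0])

```text
time_s: 14.05
eef_pos: [0.5185, -0.0054, 0.1501]
tool_rot: [-0.0, 0.016, 1.0, 0.0]
ft_force: [-0.6, 1.1, 0.9]
opening: 0.0685
grasp_force: 0.0
```

Run:
```python
from h import *
im=eyes.capture("wrist"); cv2.imwrite("pics/w4.png",im); c=eyes.calibration("wrist")
go(.515,-.012,.025,1.535)
for q in blobs(im,(22,110,60),(32,255,255),(100,100,540,480),400,5)[:2]:
    print(cv2.boundingRect(q))
    for z in (.03,.074):
        w=np.array([plane(c,p,z)[:2] for p in q[:,0].astype(float)]); print(z,w.min(0),w.max(0))
```

```text
t 14.1 pos [ 0.5185 -0.0054  0.1501] yaw 1.535 tilt [-0.  0.] q7 1.44
 shift now-axes [ 0.16 -0.34  6.26] | after-turn axes [ 0.16 -0.34  6.26] | turn -0.0 or 20.94
(287, 214, 54, 85)
0.03 [ 0.50290269 -0.03471691] [0.57597982 0.00823012]
0.074 [ 0.49280499 -0.02946037] [0.55361017 0.0062745 ]
```

View pics/w4.png

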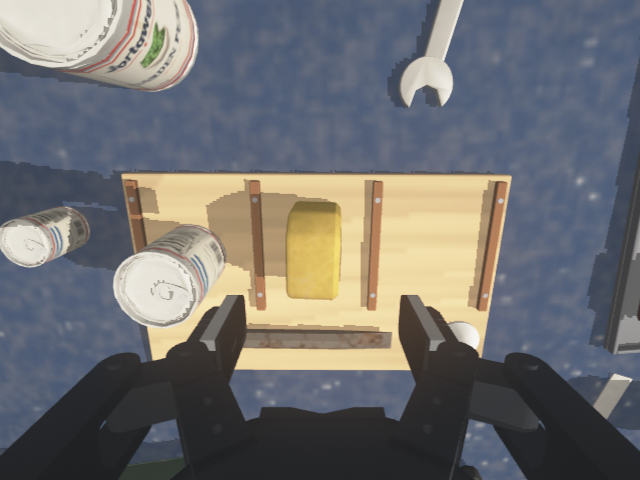

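Call:
jog_arm(plan=[0.12,-0.31,1,0,0,0,0,0,1,0,0,0,0,0,1,0,0,0,0,0,1,0,0,0,0,0,1,0,0,0,0,0,0.8,0,0,0,0,0,0.45,0,0,0,0,0,0,0,0,0])

```text
time_s: 14.9
eef_pos: [0.5151, -0.0111, 0.0242]
tool_rot: [-0.001, 0.017, 1.0, -0.0]
ft_force: [-0.3, 0.5, -0.1]
opening: 0.0683
grasp_force: 0.0
```

Call:
jog_arm(plan=[0,0,0,0,0,0,0,0,0,0,0,0,0,0,0,0,0,0,0,0,0,0,0,0,0,0,0,0,0,0,0,0,0,0,0,0,0,0,0,0,0,0,0,0,0,0,0,0], hand=-1)

```text
time_s: 15.7
eef_pos: [0.5171, -0.0108, 0.0264]
tool_rot: [0.001, 0.016, 1.0, 0.0]
ft_force: [-0.8, 0.2, 6.8]
opening: 0.0377
grasp_force: 40.2
```

Call:
jog_arm(plan=[0,0,-1,0,0,0,0,0,-1,0,0,0,0,0,-1,0,0,0,0,0,-1,0,0,0,0,0,-1,0,0,0,0,0,-1,0,0,0,0,0,0,0,0,0])

```text
time_s: 16.4
eef_pos: [0.5182, -0.0111, 0.1478]
tool_rot: [0.003, 0.016, 1.0, -0.0]
ft_force: [1.3, -0.2, -2.9]
opening: 0.0377
grasp_force: 40.8
```

```bash
python3 -c "
from h import *
go(.401,.3295,.09,.055)"
```

```text
t 16.4 pos [ 0.5182 -0.0111  0.1478] yaw 1.538 tilt [ 0.005 -0.   ] q7 1.45
 shift now-axes [ 6.43 16.83  2.86] | after-turn axes [17.33 -4.92  2.89] | turn 9.89 or -11.06
```

Call:
jog_arm(plan=[0.38,0.99,0,0,0,0,0.38,0.99,0,0,0,0,0.38,0.99,0,0,0,0,0.38,0.99,0,0,0,0,0.38,0.99,0,0,0,0,0.38,0.99,0,0,0,0,0.38,0.99,0,0,0,0,0.38,0.99,0,0,0,0,0.38,0.99,0,0,0,0,0.38,0.99,0,0,0,0,0.38,0.99,0,0,0,0,0.38,0.99,0,0,0,0])

```text
time_s: 17.6
eef_pos: [0.4317, 0.2297, 0.144]
tool_rot: [-0.001, 0.016, 1.0, -0.0]
ft_force: [0.2, 0.3, -1.8]
opening: 0.0378
grasp_force: 40.7
```

Call:
jog_arm(plan=[0.38,0.99,0,0,0,0,0.38,0.99,0,0,0,0,0.38,0.99,0,0,0,0,0.38,0.99,0,0,0,0,0.38,0.99,0,0,0,0])

```text
time_s: 18.1
eef_pos: [0.397, 0.3298, 0.144]
tool_rot: [-0.001, 0.016, 1.0, -0.001]
ft_force: [0.1, 0.1, -2.9]
opening: 0.038
grasp_force: 40.7
```

Call:
jog_arm(plan=[0,0,0,0,0,0.99,0,0,0,0,0,0.99,0,0,0,0,0,0.99,0,0,0,0,0,0.99,0,0,0,0,0,0.99,0,0,0,0,0,0.99,0,0,0,0,0,0.99,0,0,0,0,0,0.99,0,0,0,0,0,0.99,0,0,0,0,0,0.99,0,0,0,0,0,0])

```text
time_s: 19.2
eef_pos: [0.3973, 0.329, 0.144]
tool_rot: [0.0, 0.688, 0.725, -0.001]
ft_force: [-0.4, -0.3, -2.7]
opening: 0.0379
grasp_force: 40.7
```

```bash
python3 -c "
from h import *
go(.401,.3295,.0185,.055)"
```

```text
t 19.2 pos [0.3973 0.329  0.144 ] yaw 0.052 tilt [-0.001 -0.001] q7 -0.69
 shift now-axes [0.02 0.19 6.28] | after-turn axes [0.01 0.18 6.28] | turn -0.02 or 20.93
```

Call:
jog_arm(plan=[0,0.19,1,0,0,0,0,0,1,0,0,0,0,0,1,0,0,0,0,0,1,0,0,0,0,0,1,0,0,0,0,0,0.6,0,0,0,0,0,0.4,0,0,0,0,0,0.15,0,0,0,0,0,0,0,0,0,0,0,0,0,0,0])

```text
time_s: 20.2
eef_pos: [0.4023, 0.3303, 0.023]
tool_rot: [0.0, 0.688, 0.726, 0.001]
ft_force: [0.8, 0.1, -1.7]
opening: 0.0374
grasp_force: 40.7
```

Call:
jog_arm(plan=[0,0,0.03,0,0,0,0,0,0,0,0,0])

```text
time_s: 20.4
eef_pos: [0.4021, 0.3301, 0.0223]
tool_rot: [0.0, 0.688, 0.726, 0.001]
ft_force: [-0.1, 0.0, -2.1]
opening: 0.0379
grasp_force: 40.7
```

Call:
jog_arm(plan=[0,0,0.18,0,0,0,0,0,0,0,0,0])

```text
time_s: 20.6
eef_pos: [0.4023, 0.3304, 0.0185]
tool_rot: [0.0, 0.688, 0.726, 0.001]
ft_force: [1.5, 1.2, 0.6]
opening: 0.0379
grasp_force: 41.0
```

Call:
jog_arm(plan=[0,0,0,0,0,0,0,0,0,0,0,0,0,0,0,0,0,0,0,0,0,0,0,0], hand=0.4)

```text
time_s: 21.0
eef_pos: [0.4017, 0.3298, 0.0181]
tool_rot: [-0.0, 0.688, 0.726, -0.0]
ft_force: [0.5, -0.5, 0.1]
opening: 0.0599
grasp_force: 0.0
```

Call:
jog_arm(plan=[0,0,-1,0,0,0,0,0,-1,0,0,0,0,0,-1,0,0,0,0,0,-1,0,0,0,0,0,-1,0,0,0,0,0,-1,0,0,0,0,0,-1,0,0,0,0,0,0,0,0,0])

```text
time_s: 21.8
eef_pos: [0.4033, 0.3311, 0.1607]
tool_rot: [0.0, 0.688, 0.726, 0.003]
ft_force: [0.7, 0.4, -0.2]
opening: 0.0597
grasp_force: 0.0
```

```bash
python3 -c "
from h import *
go(.500,-.08,.17,1.535)"
```

```text
t 21.8 pos [0.4033 0.3311 0.1607] yaw 0.053 tilt [0.004 0.004] q7 -0.68
 shift now-axes [-20.78   3.73  -0.52] | after-turn axes [ -5.57 -20.37  -0.46] | turn -9.88 or 11.07
```

Call:
jog_arm(plan=[-1,0.18,0,0,0,0,-1,0.18,0,0,0,0,-1,0.18,0,0,0,0,-1,0.18,0,0,0,0,-1,0.18,0,0,0,0,-1,0.18,0,0,0,0,-1,0.18,0,0,0,0,-1,0.18,0,0,0,0,-1,0.18,0,0,0,0,-1,0.18,0,0,0,0,-1,0.18,0,0,0,0,-1,0.18,0,0,0,0], hand=1)

```text
time_s: 23.0
eef_pos: [0.4572, 0.0915, 0.1572]
tool_rot: [-0.0, 0.688, 0.726, -0.001]
ft_force: [0.3, 0.4, -0.9]
opening: 0.0852
grasp_force: 0.0
```

Call:
jog_arm(plan=[-1,0.18,0,0,0,0,-1,0.18,0,0,0,0,-1,0.18,0,0,0,0,-1,0.18,0,0,0,0,-1,0.18,0,0,0,0,-1,0.18,0,0,0,0,-1,0.18,0,0,0,0,-1,0.18,0,0,0,0,-1,0.18,0,0,0,0])

```text
time_s: 23.9
eef_pos: [0.4992, -0.0863, 0.1571]
tool_rot: [-0.001, 0.688, 0.726, -0.001]
ft_force: [0.1, 0.9, 0.6]
opening: 0.0857
grasp_force: 0.0
```

Call:
jog_arm(plan=[0,0,0,0,0,-0.99,0,0,0,0,0,-0.99,0,0,0,0,0,-0.99,0,0,0,0,0,-0.99,0,0,0,0,0,-0.99,0,0,0,0,0,-0.99,0,0,0,0,0,-0.99,0,0,0,0,0,-0.99,0,0,0,0,0,-0.99,0,0,0,0,0,-0.99,0,0,0,0,0,0])

```text
time_s: 25.0
eef_pos: [0.4991, -0.0855, 0.1571]
tool_rot: [-0.001, 0.016, 1.0, 0.0]
ft_force: [0.3, 0.9, 0.8]
opening: 0.0853
grasp_force: 0.0
```

Run:
```python
from h import *
im=eyes.capture("wrist"); cv2.imwrite("pics/w5.png",im); c=eyes.calibration("wrist"); np.save("w5.npy",c["extrinsics"])
go(.54,-.12,.09,1.535)
```

```text
t 25.05 pos [ 0.4991 -0.0855  0.1572] yaw 1.535 tilt [-0.001  0.   ] q7 1.63
 shift now-axes [-2.11 -1.65  3.36] | after-turn axes [-2.1  -1.65  3.36] | turn 0.0 or -20.94
```

View pics/w5.png

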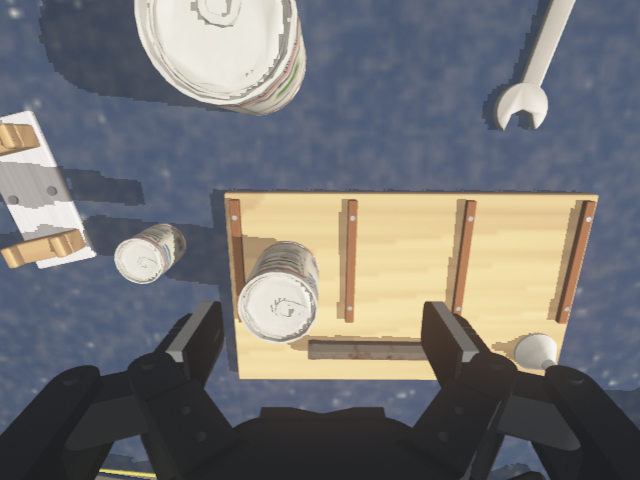

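Run:
```python
from h import *
c=eyes.calibration("wrist"); c["extrinsics"]=np.load("w5.npy")
for z in (.08,.084): print([plane(c,p,z).round(4) for p in [(279,305),(240,305),(319,305),(279,342),(279,268)]])
T=eyes.calibration("top"); A=(250+402.5/2.9-.5,165+158.5/2.9-.5)
print(tri(c,(279,305),T,A))
```

```text
[array([ 0.5388, -0.1188,  0.08  ]), array([ 0.5378, -0.1467,  0.08  ]), array([ 0.5399, -0.0902,  0.08  ]), array([ 0.5693, -0.1211,  0.08  ]), array([ 0.5104, -0.1167,  0.08  ])]
[array([ 0.5367, -0.1182,  0.084 ]), array([ 0.5357, -0.1456,  0.084 ]), array([ 0.5378, -0.0901,  0.084 ]), array([ 0.5667, -0.1204,  0.084 ]), array([ 0.5089, -0.1161,  0.084 ])]
(array([ 0.54409386, -0.12112541,  0.06985821]), np.float64(0.0013850526972969018))
```

Call:
jog_arm(plan=[-1,-0.79,0.2,0,0,0,-1,-0.79,0.2,0,0,0,0,0,0.9,0,0,0,0,0,1,0,0,0,0,0,1,0,0,0,0,0,1,0,0,0,0,0,1,0,0,0,0,0,0.6,0,0,0,0,0,0.3,0,0,0,0,0,0,0,0,0])

```text
time_s: 26.05
eef_pos: [0.5381, -0.1182, 0.0334]
tool_rot: [-0.001, 0.017, 1.0, 0.0]
ft_force: [0.5, -0.2, 0.6]
opening: 0.0852
grasp_force: 0.0
```

Call:
jog_arm(plan=[0,0,0,0,0,0,0,0,0,0,0,0,0,0,0,0,0,0,0,0,0,0,0,0,0,0,0,0,0,0,0,0,0,0,0,0,0,0,0,0,0,0,0,0,0,0,0,0], hand=-1)

```text
time_s: 26.85
eef_pos: [0.5397, -0.1186, 0.0352]
tool_rot: [0.001, 0.016, 1.0, -0.0]
ft_force: [-1.4, 0.3, 6.5]
opening: 0.0564
grasp_force: 42.7
```

Call:
jog_arm(plan=[0,0,-1,0,0,0,0,0,-1,0,0,0,0,0,-1,0,0,0,0,0,-1,0,0,0,0,0,-1,0,0,0,0,0,-1,0,0,0,0,0,0,0,0,0])

```text
time_s: 27.55
eef_pos: [0.5406, -0.1188, 0.1568]
tool_rot: [0.003, 0.016, 1.0, -0.0]
ft_force: [0.6, -0.1, -1.2]
opening: 0.0566
grasp_force: 43.1
```

```bash
python3 -c "
from h import *
go(.493,.3345,.1,1.535)"
```

```text
t 27.55 pos [ 0.5406 -0.1188  0.1568] yaw 1.538 tilt [ 0.005 -0.001] q7 1.69
 shift now-axes [ 3.13 22.58  2.81] | after-turn axes [ 3.19 22.57  2.84] | turn 0.02 or -20.92
```

Call:
jog_arm(plan=[0.14,0.98,0,0,0,0,0.14,0.98,0,0,0,0,0.14,0.98,0,0,0,0,0.14,0.98,0,0,0,0,0.14,0.98,0,0,0,0,0.14,0.98,0,0,0,0,0.14,0.98,0,0,0,0,0.14,0.98,0,0,0,0,0.14,0.98,0,0,0,0,0.14,0.98,0,0,0,0,0.14,0.98,0,0,0,0,0.14,0.98,0,0,0,0])

```text
time_s: 28.75
eef_pos: [0.5117, 0.1183, 0.1528]
tool_rot: [-0.001, 0.016, 1.0, -0.0]
ft_force: [0.1, -0.5, -1.4]
opening: 0.0568
grasp_force: 43.1
```

Call:
jog_arm(plan=[0.14,0.98,0,0,0,0,0.14,0.98,0,0,0,0,0.14,0.98,0,0,0,0,0.14,0.98,0,0,0,0,0.14,0.98,0,0,0,0,0.14,0.98,0,0,0,0,0.14,0.98,0,0,0,0,0.14,0.98,0,0,0,0,0.14,0.98,0,0,0,0,0.14,0.98,0,0,0,0,0.14,0.98,0,0,0,0,0,0,0,0,0,0])

```text
time_s: 29.95
eef_pos: [0.4868, 0.3377, 0.1529]
tool_rot: [-0.001, 0.014, 1.0, 0.001]
ft_force: [0.2, 0.9, -1.2]
opening: 0.056
grasp_force: 43.1
```

```bash
python3 -c "
from h import *
go(.493,.3345,.027,1.535)
im=eyes.capture('wrist');cv2.imwrite('pics/w6.png',im)"
```

```text
t 29.95 pos [0.4868 0.3377 0.1529] yaw 1.543 tilt [-0.002  0.002] q7 0.81
 shift now-axes [-0.33 -0.16  6.29] | after-turn axes [-0.31 -0.15  6.29] | turn 0.05 or -20.89
```

View pics/w6.png

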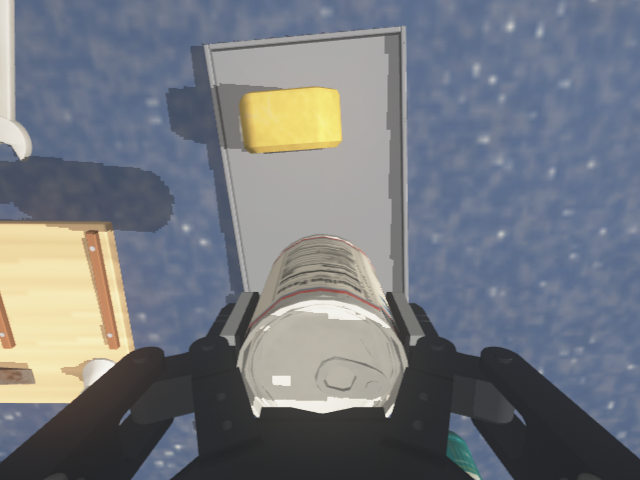

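Call:
jog_arm(plan=[-0.31,-0.15,1,0,0,0,0,0,1,0,0,0,0,0,1,0,0,0,0,0,1,0,0,0,0,0,1,0,0,0,0,0,0.6,0,0,0,0,0,0.4,0,0,0,0,0,0.1,0,0,0,0,0,0,0,0,0,0,0,0,0,0,0])

```text
time_s: 31.0
eef_pos: [0.4956, 0.3314, 0.033]
tool_rot: [0.001, 0.016, 1.0, 0.0]
ft_force: [-0.4, -0.2, -1.5]
opening: 0.0567
grasp_force: 43.1
```

Call:
jog_arm(plan=[0,0,0.18,0,0,0,0,0,0,0,0,0])

```text
time_s: 31.2
eef_pos: [0.495, 0.3312, 0.0286]
tool_rot: [0.0, 0.016, 1.0, 0.0]
ft_force: [-0.4, 0.4, -0.8]
opening: 0.0563
grasp_force: 43.1
```

Call:
jog_arm(plan=[0,0,0.07,0,0,0,0,0,0,0,0,0])

```text
time_s: 31.4
eef_pos: [0.4951, 0.3312, 0.0273]
tool_rot: [0.0, 0.016, 1.0, 0.0]
ft_force: [0.7, -1.2, -1.0]
opening: 0.0565
grasp_force: 43.2
```

Call:
jog_arm(plan=[0,0,0,0,0,0,0,0,0,0,0,0,0,0,0,0,0,0,0,0,0,0,0,0], hand=0.85)

```text
time_s: 31.8
eef_pos: [0.495, 0.3311, 0.0272]
tool_rot: [0.0, 0.016, 1.0, 0.0]
ft_force: [-0.2, 0.8, -0.3]
opening: 0.0788
grasp_force: 0.0
```

Call:
jog_arm(plan=[0,0,-1,0,0,0,0,0,-1,0,0,0,0,0,-1,0,0,0,0,0,-1,0,0,0,0,0,-1,0,0,0,0,0,-1,0,0,0,0,0,-1,0,0,0,0,0,0,0,0,0])

```text
time_s: 32.6
eef_pos: [0.4967, 0.3324, 0.1702]
tool_rot: [0.002, 0.016, 1.0, 0.002]
ft_force: [0.2, 0.2, 0.6]
opening: 0.0793
grasp_force: 0.0
```

```bash
python3 -c "
from h import *
go(.6165,-.025,.15,-.045)
im=eyes.capture('top');cv2.imwrite('pics/t2.png',im[160:340,110:350])
im=eyes.capture('scene');cv2.imwrite('pics/s2.png',im)
a=cv2.resize(cv2.imread('pics/t2.png'),(640,480));b=im[130:310,120:360];cv2.imwrite('pics/v.png',np.hstack([cv2.resize(cv2.imread('pics/t2.png'),(400,300)),cv2.resize(b,(400,300))]))"
```

```text
t 32.6 pos [0.4967 0.3324 0.1702] yaw 1.539 tilt [0.005 0.003] q7 0.82
 shift now-axes [ -6.56 -17.67   0.98] | after-turn axes [-17.58   6.79   1.01] | turn 10.56 or -10.39
```

View pics/v.png

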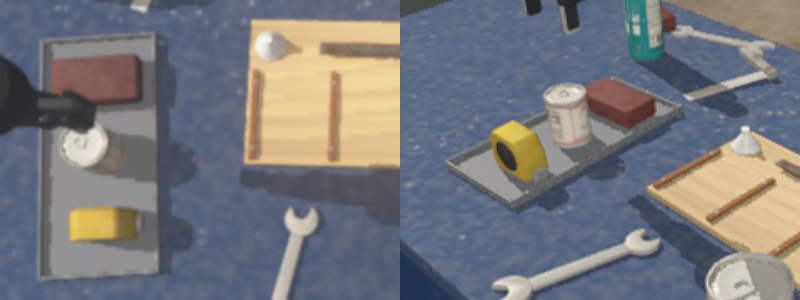

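Call:
jog_arm(plan=[-0.37,-0.98,0,0,0,0,-0.37,-0.98,0,0,0,0,-0.37,-0.98,0,0,0,0,-0.37,-0.98,0,0,0,0,-0.37,-0.98,0,0,0,0,-0.37,-0.98,0,0,0,0,-0.37,-0.98,0,0,0,0,-0.37,-0.98,0,0,0,0,-0.37,-0.98,0,0,0,0,-0.37,-0.98,0,0,0,0,-0.37,-0.98,0,0,0,0,-0.37,-0.98,0,0,0,0], hand=0)

```text
time_s: 33.9
eef_pos: [0.5752, 0.092, 0.1653]
tool_rot: [-0.001, 0.016, 1.0, -0.0]
ft_force: [0.1, -0.3, -0.0]
opening: 0.0424
grasp_force: 0.0
```

Call:
jog_arm(plan=[-0.37,-0.98,0,0,0,0,-0.37,-0.98,0,0,0,0,-0.37,-0.98,0,0,0,0,-0.37,-0.98,0,0,0,0,-0.37,-0.98,0,0,0,0,-0.37,-0.98,0,0,0,0])

```text
time_s: 34.5
eef_pos: [0.6158, -0.0267, 0.1652]
tool_rot: [-0.001, 0.016, 1.0, -0.0]
ft_force: [-0.5, -0.5, -0.4]
opening: 0.0428
grasp_force: 0.0
```

Call:
jog_arm(plan=[0,0,0,0,0,0.96,0,0,0,0,0,0.96,0,0,0,0,0,0.96,0,0,0,0,0,0.96,0,0,0,0,0,0.96,0,0,0,0,0,0.96,0,0,0,0,0,0.96,0,0,0,0,0,0.96,0,0,0,0,0,0.96,0,0,0,0,0,0.96,0,0,0,0,0,0.96,0,0,0,0,0,0])

```text
time_s: 35.7
eef_pos: [0.6156, -0.0258, 0.1653]
tool_rot: [-0.001, 0.723, 0.69, -0.001]
ft_force: [-1.0, 0.4, 0.7]
opening: 0.0425
grasp_force: 0.0
```

Run:
```python
from h import *
go(.6165,-.025,.016,-.045)
c=eyes.calibration("wrist");im=eyes.capture("wrist");cv2.imwrite("pics/w7.png",im);np.save("w7.npy",c["extrinsics"])
for q in blobs(im,(5,15,40),(19,88,175),(0,0,640,480),300,3)[:3]:
    w=np.array([plane(c,p,.029)[:2] for p in q[:,0].astype(float)],np.float32)*1000; r=cv2.minAreaRect(w); print(cv2.boundingRect(q),r)
```

```text
t 35.7 pos [ 0.6156 -0.0258  0.1653] yaw -0.047 tilt [-0.003 -0.001] q7 0.07
 shift now-axes [0.05 0.06 7.47] | after-turn axes [0.04 0.04 7.47] | turn -0.01 or 20.93
(571, 0, 69, 105) ((827.9694213867188, 97.88951873779297), (45.69594955444336, 76.52738952636719), 12.81103515625)
(319, 128, 22, 182) ((621.2018432617188, -25.180191040039062), (157.07028198242188, 16.38406753540039), 87.08257293701172)
(198, 289, 103, 94) ((554.543212890625, -135.74049377441406), (97.23318481445312, 80.69930267333984), 45.0038948059082)
```

View pics/w7.png

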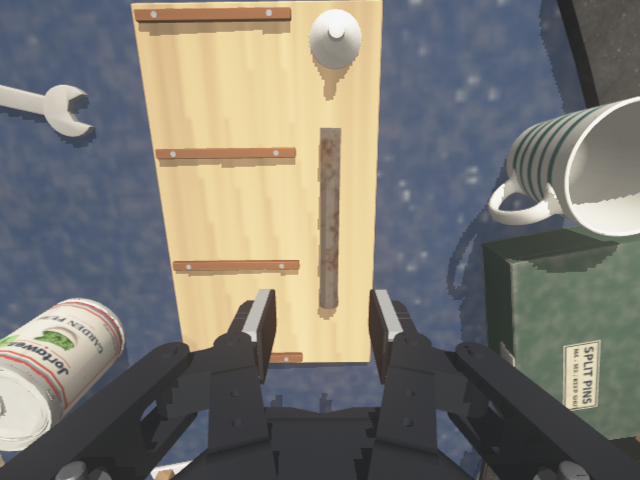

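Call:
jog_arm(plan=[0.03,0.17,1,0,0,0.03,0,0,1,0,0,0,0,0,1,0,0,0,0,0,1,0,0,0,0,0,1,0,0,0,0,0,1,0,0,0,0,0,0.8,0,0,0,0,0,0.4,0,0,0,0,0,0,0,0,0,0,0,0,0,0,0])

```text
time_s: 36.75
eef_pos: [0.6206, -0.0256, 0.0235]
tool_rot: [0.0, 0.724, 0.689, 0.0]
ft_force: [0.6, -0.7, 0.5]
opening: 0.0427
grasp_force: 0.0
```

```bash
python3 -c "
from h import *
go(.619,-.0252,.015,-.05); print(monitor.read_state()['ft_force'])"
```

```text
t 36.75 pos [ 0.6206 -0.0256  0.0235] yaw -0.049 tilt [ 0.001 -0.   ] q7 0.12
 shift now-axes [ 0.01 -0.08  0.42] | after-turn axes [ 0.01 -0.08  0.42] | turn 0.0 or -20.94
[ 0.61578043 -0.66431169  0.51595994]
```

Call:
jog_arm(plan=[0,-0.04,0.4,0,0,0,0,0,0,0,0,0])

```text
time_s: 36.95
eef_pos: [0.6191, -0.0253, 0.0149]
tool_rot: [-0.0, 0.724, 0.689, -0.0]
ft_force: [-1.0, -0.0, -0.7]
opening: 0.0428
grasp_force: 0.0
```

Call:
jog_arm(plan=[0,0,0,0,0,0,0,0,0,0,0,0,0,0,0,0,0,0,0,0,0,0,0,0,0,0,0,0,0,0,0,0,0,0,0,0], hand=-1, newtons=60)

```text
time_s: 37.55
eef_pos: [0.62, -0.0253, 0.0157]
tool_rot: [0.0, 0.725, 0.689, 0.0]
ft_force: [0.1, 1.2, 6.3]
opening: 0.0151
grasp_force: 59.4
```

Call:
jog_arm(plan=[0,0,-1,0,0,0,0,0,-1,0,0,0,0,0,-1,0,0,0,0,0,-1,0,0,0,0,0,-1,0,0,0,0,0,-1,0,0,0,0,0,0,0,0,0])

```text
time_s: 38.25
eef_pos: [0.6207, -0.0255, 0.1371]
tool_rot: [0.001, 0.725, 0.689, 0.001]
ft_force: [0.3, -0.3, -2.8]
opening: 0.015
grasp_force: 59.2
```

```bash
python3 -c "
from h import *
go(.4645,-.334,.12,-1.375)"
```

```text
t 38.25 pos [ 0.6207 -0.0255  0.1371] yaw -0.05 tilt [0.004 0.   ] q7 0.08
 shift now-axes [-15.79  -7.03   0.82] | after-turn axes [-10.66  13.61   0.85] | turn 8.83 or -12.11
```

Call:
jog_arm(plan=[-0.99,-0.44,0,0,0,0,-0.99,-0.44,0,0,0,0,-0.99,-0.44,0,0,0,0,-0.99,-0.44,0,0,0,0,-0.99,-0.44,0,0,0,0,-0.99,-0.44,0,0,0,0,-0.99,-0.44,0,0,0,0,-0.99,-0.44,0,0,0,0,-0.99,-0.44,0,0,0,0,0,0,0,0,0,0])

```text
time_s: 39.25
eef_pos: [0.5279, -0.2031, 0.1334]
tool_rot: [-0.001, 0.726, 0.687, -0.002]
ft_force: [-0.7, -0.2, -2.8]
opening: 0.0152
grasp_force: 59.2
```

Run:
```python
from h import *
go(.4645,-.334,.12,-1.375)
c=eyes.calibration("wrist");im=eyes.capture("wrist");cv2.imwrite("pics/w8.png",im);np.save("w8.npy",c["extrinsics"])
for nm,lo,hi,z in [("saddle",(10,70,110),(25,180,255),.03),("base",(0,0,180),(179,30,255),.006)]:
  for q in blobs(im,lo,hi,(0,0,640,480),300,3)[:4]:
    w=np.array([plane(c,p,z)[:2] for p in q[:,0].astype(float)],np.float32)*1000; r=cv2.minAreaRect(w); print(nm,cv2.boundingRect(q),np.round(r[0],1),np.round(r[1],1),round(r[2],1))
```

```text
t 39.25 pos [ 0.5279 -0.2031  0.1334] yaw -0.056 tilt [-0.004 -0.001] q7 0.41
 shift now-axes [-6.71 -2.8   0.69] | after-turn axes [-4.38  5.8   0.67] | turn 8.8 or -12.15
saddle (226, 0, 284, 208) [ 562.3 -114.9] [131.  175.2] 87.8
base (0, 87, 74, 160) [ 306.1 -150. ] [127.5  56.2] 70.9
base (20, 88, 142, 78) [ 362.4 -108.3] [ 33.2 107.8] 67.6
base (280, 247, 23, 91) [ 497.4 -259.5] [86.6 19. ] 84.6
base (344, 288, 18, 50) [ 550.9 -280.7] [11.8 49.1] 3.4
```

View pics/w8.png

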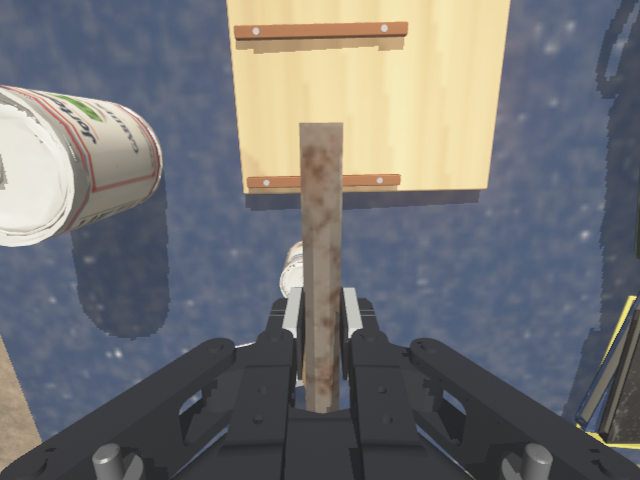

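Run:
```python
from h import *
T=eyes.calibration("top");S=eyes.calibration("scene")
A=lambda u,v:(250+(u+.5)/2.9-.5,165+(v+.5)/2.9-.5)
B=lambda u,v:(260+(u+.5)/2.7-.5,200+(v+.5)/2.7-.5)
P=[]
for a,b in [((653,223),(566,362)),((718,210),(643,390)),((688,346),(513,470)),((752,333),(595,505))]:
    p,e=tri(T,A(*a),S,B(*b)); P.append(p); print(p.round(4),round(e,4))
print(np.mean(P,0)); 
b=cv2.imread("pics/scene0.png")
M=[]
for q in blobs(b,(10,70,90),(25,180,255),(430,320,520,420),60)[:4]:
    m=cv2.moments(q); p=(m["m10"]/m["m00"],m["m01"]/m["m00"]); w=plane(S,p,.02); M.append(w);print(cv2.boundingRect(q),w.round(4))
```

```text
[ 0.5055 -0.3026  0.0326] 0.0048
[ 0.5132 -0.3469  0.0356] 0.0033
[ 0.4183 -0.3206  0.0315] 0.0028
[ 0.4265 -0.3644  0.0328] 0.0019
[ 0.46586996 -0.33365322  0.03313416]
(444, 370, 40, 35) [ 0.4184 -0.3453  0.02  ]
(464, 332, 38, 30) [ 0.5064 -0.3284  0.02  ]
```

Call:
jog_arm(plan=[-0.95,-0.4,0,0,0,0,-0.95,-0.4,0,0,0,0,-0.95,-0.4,0,0,0,0,-0.95,-0.4,0,0,0,0,-0.95,-0.4,0,0,0,0,-0.95,-0.4,0,0,0,0,-0.95,-0.4,0,0,0,0])

```text
time_s: 40.0
eef_pos: [0.4688, -0.3284, 0.1339]
tool_rot: [-0.001, 0.724, 0.69, 0.0]
ft_force: [0.5, 0.8, -2.4]
opening: 0.0153
grasp_force: 59.2
```

Call:
jog_arm(plan=[0,0,0,0,0,0.98,0,0,0,0,0,0.98,0,0,0,0,0,0.98,0,0,0,0,0,0.98,0,0,0,0,0,0.98,0,0,0,0,0,0.98,0,0,0,0,0,0.98,0,0,0,0,0,0.98,0,0,0,0,0,0.98,0,0,0,0,0,0])

```text
time_s: 41.0
eef_pos: [0.4692, -0.3277, 0.1338]
tool_rot: [-0.001, 0.995, 0.099, -0.001]
ft_force: [0.5, 0.3, -2.4]
opening: 0.015
grasp_force: 59.2
```

Run:
```python
from h import *
go(.4645,-.334,.05,-1.375)
c=eyes.calibration("wrist");im=eyes.capture("wrist");cv2.imwrite("pics/w9.png",im);np.save("w9.npy",c["extrinsics"])
for nm,lo,hi,z in [("saddle",(10,70,110),(25,180,255),.03),("base",(0,0,150),(179,30,255),.006)]:
  for q in blobs(im,lo,hi,(100,0,540,480),200,3)[:5]:
    w=np.array([plane(c,p,z)[:2] for p in q[:,0].astype(float)],np.float32)*1000; r=cv2.minAreaRect(w); print(nm,cv2.boundingRect(q),np.round(r[0],1),np.round(r[1],1),round(r[2],1))
```

```text
t 41.0 pos [ 0.4692 -0.3277  0.1338] yaw -1.372 tilt [-0.002  0.001] q7 -0.47
 shift now-axes [-0.29  0.27  4.19] | after-turn axes [-0.29  0.26  4.19] | turn 0.02 or -20.93
saddle (100, 0, 43, 195) [ 537.1 -174.4] [ 25.5 125.8] 88.2
saddle (296, 147, 35, 60) [ 513.8 -311.9] [40.2 22. ] 0.4
saddle (342, 172, 26, 28) [ 513.7 -343.5] [19.4 18.3] 11.3
saddle (340, 278, 23, 20) [ 434.9 -358.9] [16.4 17.8] 11.3
base (160, 124, 60, 61) [ 509.  -216.8] [45.  44.9] 52.6
base (340, 198, 25, 84) [ 465.5 -354.4] [72.1 18.7] 11.4
base (293, 199, 11, 89) [ 453.7 -311.9] [77.   6.3] 12.5
base (342, 154, 25, 19) [ 527.9 -342.1] [12.6 19.6] 6.2
```

View pics/w9.png

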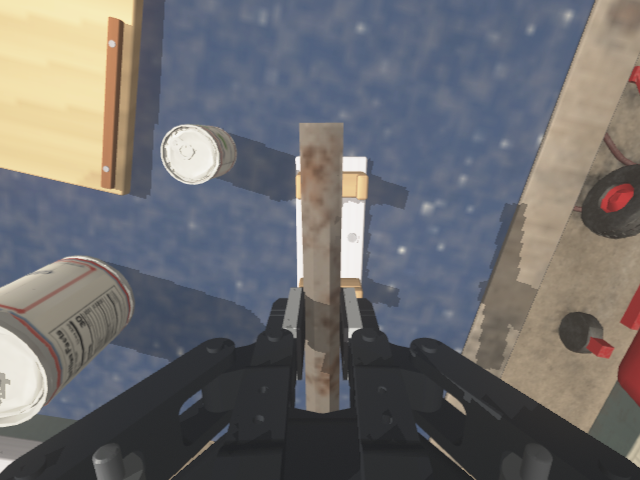

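Run:
```python
from h import *
c=eyes.calibration("wrist");c["extrinsics"]=np.load("w9.npy")
L=[plane(c,p,.006)[:2] for p in [(296,157),(302,260)]];Rr=[plane(c,p,.006)[:2] for p in [(368,157),(363,260)]]
print(L,Rr)
for a,b in (L,Rr): d=a-b; print("ang",np.arctan2(d[1],d[0]), np.linalg.norm(L[0]-Rr[0]))
m=(L[0]+Rr[0])/2; u=np.array([np.cos(.195),np.sin(.195)]); print("center from far end",m-.065*u)
for p in [(297,185),(367,185)]: print(plane(c,p,.03))
```

```text
[array([ 0.52333139, -0.29726957]), array([ 0.4409196, -0.3169673])] [array([ 0.53421929, -0.35164083]), array([ 0.45103846, -0.367482  ])]
ang 0.23461436472075844 0.05545069876718787
ang 0.18818904892880634 0.05545069876718787
center from far end [ 0.46500724 -0.33705002]
[ 0.50603895 -0.30283095  0.03      ]
[ 0.51591947 -0.35216764  0.03      ]
```

Call:
jog_arm(plan=[-0.28,0.34,0.5,0,0,0,0,0,1,0,0,0,0,0,1,0,0,0,0,0,0.8,0,0,0,0,0,0.4,0,0,0,0,0,0,0,0,0,0,0,0,0,0,0])

```text
time_s: 41.75
eef_pos: [0.4647, -0.3377, 0.0613]
tool_rot: [0.0, 0.995, 0.099, 0.0]
ft_force: [0.0, 0.3, -1.6]
opening: 0.0154
grasp_force: 59.2
```

Run:
```python
from h import *
go(.465,-.3355,.0277,-1.371)
b=eyes.capture("scene");cv2.imwrite("pics/s3.png",b)
```

```text
t 41.75 pos [ 0.4647 -0.3377  0.0613] yaw -1.373 tilt [ 0. -0.] q7 -0.39
 shift now-axes [ 0.03 -0.11  1.68] | after-turn axes [ 0.04 -0.11  1.68] | turn -0.01 or 20.93
```

Call:
jog_arm(plan=[0.03,-0.1,0.7,0,0,0,0,0,0.6,0,0,0,0,0,0.2,0,0,0,0,0,0,0,0,0])

```text
time_s: 42.2
eef_pos: [0.464, -0.3345, 0.0298]
tool_rot: [-0.001, 0.995, 0.099, -0.001]
ft_force: [-1.1, 0.2, -2.8]
opening: 0.0152
grasp_force: 59.2
```

Run:
```python
from h import *
go(.465,-.3355,.0277,-1.371); print(monitor.read_state()["ft_force"])
```

```text
t 42.2 pos [ 0.464  -0.3345  0.0298] yaw -1.373 tilt [-0.002  0.001] q7 -0.37
 shift now-axes [0.04 0.06 0.11] | after-turn axes [0.04 0.06 0.11] | turn -0.01 or 20.93
[-1.12696913  0.20967005 -2.77996596]
```

Call:
jog_arm(plan=[0,0,0.08,0,0,0,0,0,0,0,0,0])

```text
time_s: 42.4
eef_pos: [0.4649, -0.3353, 0.0295]
tool_rot: [0.0, 0.995, 0.099, 0.0]
ft_force: [0.6, -0.5, -2.3]
opening: 0.0151
grasp_force: 59.2
```

Call:
jog_arm(plan=[0,0,0,0,0,0,0,0,0,0,0,0,0,0,0,0,0,0,0,0,0,0,0,0], hand=0.1)

```text
time_s: 42.8
eef_pos: [0.465, -0.3353, 0.0298]
tool_rot: [0.0, 0.995, 0.099, 0.0]
ft_force: [-0.3, -0.7, 0.2]
opening: 0.0474
grasp_force: 0.0
```

Call:
jog_arm(plan=[0,0,-0.6,0,0,0,0,0,-1,0,0,0,0,0,-1,0,0,0,0,0,-1,0,0,0,0,0,-1,0,0,0,0,0,-1,0,0,0,0,0,-1,0,0,0,0,0,0,0,0,0])

```text
time_s: 43.6
eef_pos: [0.4664, -0.3367, 0.1651]
tool_rot: [0.002, 0.995, 0.099, 0.003]
ft_force: [0.2, 0.4, -0.3]
opening: 0.0469
grasp_force: 0.0
```

Run:
```python
from h import *
go(.495,.3311,.16,1.539)
c=eyes.calibration("wrist");im=eyes.capture("wrist");cv2.imwrite("pics/w10.png",im)
for nm,lo,hi,z in [("chisel",(2,15,40),(17,88,175),.041),("saddle",(10,70,110),(25,180,255),.03)]:
  for q in blobs(im,lo,hi,(250,100,400,400),200,3)[:3]:
    w=np.array([plane(c,p,z)[:2] for p in q[:,0].astype(float)],np.float32)*1000; r=cv2.minAreaRect(w); print(nm,cv2.boundingRect(q),np.round(r[0],1),np.round(r[1],1),round(r[2],1))
T=eyes.calibration("top");im=eyes.capture("top");cv2.imwrite("pics/t3.png",im)
for nm,lo,hi,z in [("chisel",(2,15,40),(17,85,175),.041),("saddle",(10,90,150),(25,180,255),.03)]:
  for q in blobs(im,lo,hi,(450,210,530,310),30,3)[:4]:
    w=np.array([plane(T,p,z)[:2] for p in q[:,0].astype(float)],np.float32)*1000; r=cv2.minAreaRect(w); print("top",nm,cv2.boundingRect(q),np.round(r[0],1),np.round(r[1],1),round(r[2],1))
S=eyes.capture("scene");cv2.imwrite("pics/v2.png",np.hstack([cv2.resize(im[210:330,430:550],(400,400)),cv2.resize(S[310:430,420:540],(400,400))]))
```

```text
t 43.6 pos [ 0.4664 -0.3367  0.1651] yaw -1.373 tilt [ 0.005 -0.003] q7 -0.48
 shift now-axes [  7.95 -32.46   0.17] | after-turn axes [-0.37 33.42  0.25] | turn -19.42 or 1.53
chisel (295, 131, 58, 188) [ 467.3 -338.2] [156.6  44.9] 10.7
saddle (287, 143, 36, 44) [ 514.  -315.5] [21.8 40.9] 54.9
saddle (290, 261, 22, 28) [ 422.6 -327.5] [25.7 18.7] 10.7
saddle (329, 164, 23, 24) [ 513.5 -343.7] [18.4 17.8] 11.6
top chisel (470, 223, 44, 76) [ 463.9 -327.6] [153.7  62.8] 11.0
top saddle (484, 280, 12, 9) [ 417.  -325.3] [13.9 22.5] 14.5
top saddle (473, 238, 11, 9) [ 504.6 -307.2] [15.4 20.3] 13.6
```

View pics/v2.png

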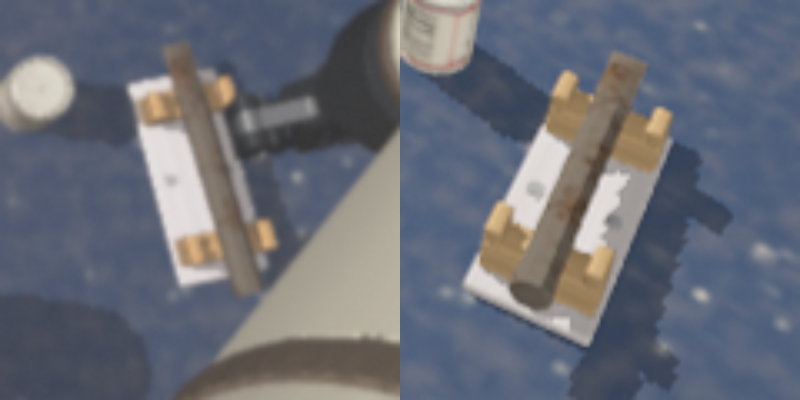

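Call:
jog_arm(plan=[0,0,0,0,0,0.77,0,0,0,0,0,0.77,0.01,-0.98,0,0,0,0,0.01,-0.98,0,0,0,0,0.01,-0.98,0,0,0,0,0.01,-0.98,0,0,0,0,0.01,-0.98,0,0,0,0,0.01,-0.98,0,0,0,0,0.01,-0.98,0,0,0,0,0.01,-0.98,0,0,0,0,0.01,-0.98,0,0,0,0,0.01,-0.98,0,0,0,0], hand=0.85, newtons=40)

```text
time_s: 44.95
eef_pos: [0.4724, -0.1383, 0.1605]
tool_rot: [-0.0, 1.0, -0.017, -0.001]
ft_force: [1.0, -0.6, 0.6]
opening: 0.0789
grasp_force: 0.0
```

Call:
jog_arm(plan=[0.01,-0.98,0,0,0,0,0.01,-0.98,0,0,0,0,0.01,-0.98,0,0,0,0,0.01,-0.98,0,0,0,0,0.01,-0.98,0,0,0,0,0.01,-0.98,0,0,0,0,0.01,-0.98,0,0,0,0,0.01,-0.98,0,0,0,0,0.01,-0.98,0,0,0,0,0.01,-0.98,0,0,0,0,0.01,-0.98,0,0,0,0,0.01,-0.98,0,0,0,0])

```text
time_s: 46.15
eef_pos: [0.4826, 0.0962, 0.1605]
tool_rot: [0.0, 1.0, -0.017, -0.001]
ft_force: [0.7, 0.7, 0.5]
opening: 0.079
grasp_force: 0.0
```

Call:
jog_arm(plan=[0.01,-0.98,0,0,0,0,0.01,-0.98,0,0,0,0,0.01,-0.98,0,0,0,0,0.01,-0.98,0,0,0,0,0.01,-0.98,0,0,0,0,0.01,-0.98,0,0,0,0,0.01,-0.98,0,0,0,0,0.01,-0.98,0,0,0,0,0.01,-0.98,0,0,0,0,0.01,-0.98,0,0,0,0,0.01,-0.98,0,0,0,0,0,0,0,0,0,0])

```text
time_s: 47.35
eef_pos: [0.4923, 0.3154, 0.1613]
tool_rot: [-0.001, 1.0, -0.014, 0.0]
ft_force: [-0.7, 0.2, 0.4]
opening: 0.0785
grasp_force: 0.0
```

Run:
```python
from h import *
go(.495,.3311,.0275,-1.602)
```

```text
t 47.35 pos [0.4923 0.3154 0.1613] yaw -1.599 tilt [0.    0.001] q7 -1.94
 shift now-axes [ 0.11 -0.78  6.69] | after-turn axes [ 0.11 -0.79  6.69] | turn 0.02 or -20.93
```

Call:
jog_arm(plan=[0.11,-0.78,0.3,0,0,0,0,0,0,0,0,0,0,0,1,0,0,0,0,0,1,0,0,0,0,0,1,0,0,0,0,0,1,0,0,0,0,0,1,0,0,0,0,0,0.8,0,0,0,0,0,0.4,0,0,0,0,0,0,0,0,0,0,0,0,0,0,0])

```text
time_s: 48.45
eef_pos: [0.4961, 0.3266, 0.032]
tool_rot: [-0.0, 1.0, -0.017, 0.0]
ft_force: [-0.2, -0.3, -0.5]
opening: 0.0794
grasp_force: 0.0
```

Run:
```python
from h import *
go(.495,.3311,.0272,-1.602)
```

```text
t 48.45 pos [0.4961 0.3266 0.032 ] yaw -1.604 tilt [0.001 0.   ] q7 -1.86
 shift now-axes [-0.06 -0.22  0.24] | after-turn axes [-0.06 -0.22  0.24] | turn -0.02 or 20.93
```

Call:
jog_arm(plan=[-0.06,-0.22,0.18,0,0,0,0,0,0,0,0,0])

```text
time_s: 48.65
eef_pos: [0.4944, 0.3324, 0.0283]
tool_rot: [-0.001, 1.0, -0.016, 0.0]
ft_force: [-0.4, 0.3, -0.0]
opening: 0.0788
grasp_force: 0.0
```

Call:
jog_arm(plan=[0,0,0,0,0,0,0,0,0,0,0,0,0,0,0,0,0,0,0,0,0,0,0,0,0,0,0,0,0,0,0,0,0,0,0,0,0,0,0,0,0,0], hand=-1)

```text
time_s: 49.35
eef_pos: [0.4948, 0.3314, 0.0285]
tool_rot: [-0.0, 1.0, -0.017, 0.0]
ft_force: [-1.4, 0.3, 5.2]
opening: 0.0565
grasp_force: 42.7
```

Call:
jog_arm(plan=[0,0,-1,0,0,0,0,0,-1,0,0,0,0,0,-1,0,0,0,0,0,-1,0,0,0,0,0,-1,0,0,0,0,0,-1,0,0,0,0,0,0,0,0,0])

```text
time_s: 50.05
eef_pos: [0.496, 0.3317, 0.1501]
tool_rot: [-0.001, 1.0, -0.017, 0.002]
ft_force: [-0.3, -0.2, -2.0]
opening: 0.0563
grasp_force: 43.1
```

Run:
```python
from h import *
go(.5396,-.1186,.14,-1.602)
```

```text
t 50.05 pos [0.496  0.3317 0.1501] yaw -1.604 tilt [0.003 0.003] q7 -1.95
 shift now-axes [ 2.93 22.43  0.45] | after-turn axes [ 2.88 22.44  0.5 ] | turn -0.02 or 20.93
```

Call:
jog_arm(plan=[0.13,0.98,0,0,0,0,0.13,0.98,0,0,0,0,0.13,0.98,0,0,0,0,0.13,0.98,0,0,0,0,0.13,0.98,0,0,0,0,0.13,0.98,0,0,0,0,0.13,0.98,0,0,0,0,0.13,0.98,0,0,0,0,0.13,0.98,0,0,0,0,0.13,0.98,0,0,0,0,0.13,0.98,0,0,0,0,0.13,0.98,0,0,0,0])

```text
time_s: 51.25
eef_pos: [0.5165, 0.0918, 0.1467]
tool_rot: [0.001, 1.0, -0.018, -0.001]
ft_force: [0.2, -0.7, -1.9]
opening: 0.0562
grasp_force: 43.1
```

Call:
jog_arm(plan=[0.13,0.98,0,0,0,0,0.13,0.98,0,0,0,0,0.13,0.98,0,0,0,0,0.13,0.98,0,0,0,0,0.13,0.98,0,0,0,0,0.13,0.98,0,0,0,0,0.13,0.98,0,0,0,0,0.13,0.98,0,0,0,0,0.13,0.98,0,0,0,0,0.13,0.98,0,0,0,0,0.13,0.98,0,0,0,0,0,0,0,0,0,0])

```text
time_s: 52.45
eef_pos: [0.5371, -0.1269, 0.1471]
tool_rot: [0.001, 1.0, -0.02, -0.001]
ft_force: [-0.2, -0.5, -1.7]
opening: 0.0564
grasp_force: 43.1
```

Run:
```python
from h import *
go(.5396,-.1186,.0365,-1.602)
```

```text
t 52.45 pos [ 0.5371 -0.1269  0.1471] yaw -1.611 tilt [-0.002 -0.003] q7 -1.11
 shift now-axes [ 0.12 -0.43  5.53] | after-turn axes [ 0.11 -0.42  5.53] | turn -0.06 or 20.88
```

Call:
jog_arm(plan=[0,0,1,0,0,0,0,0,1,0,0,0,0,0,1,0,0,0,0,0,1,0,0,0,0,0,0.8,0,0,0,0,0,0.3,0,0,0,0,0,0,0,0,0,0,0,0,0,0,0])

```text
time_s: 53.25
eef_pos: [0.5396, -0.1218, 0.0463]
tool_rot: [0.0, 1.0, -0.017, 0.0]
ft_force: [0.1, 0.4, -1.1]
opening: 0.0566
grasp_force: 43.1
```

Run:
```python
from h import *
go(.5396,-.1186,.0365,-1.602)
```

```text
t 53.25 pos [ 0.5396 -0.1218  0.0463] yaw -1.604 tilt [ 0.001 -0.   ] q7 -1.01
 shift now-axes [-0.01 -0.16  0.49] | after-turn axes [-0.   -0.16  0.49] | turn -0.01 or 20.93
```

Call:
jog_arm(plan=[0,-0.16,0.4,0,0,0,0,0,0.06,0,0,0,0,0,0,0,0,0])

```text
time_s: 53.55
eef_pos: [0.5396, -0.1178, 0.0367]
tool_rot: [-0.0, 1.0, -0.016, 0.0]
ft_force: [-0.1, 0.0, -1.3]
opening: 0.0563
grasp_force: 43.3
```

Run:
```python
from h import *
go(.5396,-.1186,.0365,-1.602);print(monitor.read_state()["ft_force"])
```

```text
t 53.55 pos [ 0.5396 -0.1178  0.0367] yaw -1.603 tilt [0. 0.] q7 -1.01
 shift now-axes [0.   0.04 0.01] | after-turn axes [0.   0.04 0.01] | turn -0.01 or 20.93
[-0.06683902  0.04684909 -1.28917004]
```

Call:
jog_arm(plan=[0,0.02,0.03,0,0,0,0,0,0,0,0,0])

```text
time_s: 53.75
eef_pos: [0.5396, -0.1184, 0.0364]
tool_rot: [-0.0, 1.0, -0.017, 0.0]
ft_force: [0.6, 0.5, 1.6]
opening: 0.0562
grasp_force: 43.4
```

Call:
jog_arm(plan=[0,0,0,0,0,0,0,0,0,0,0,0,0,0,0,0,0,0,0,0,0,0,0,0], hand=0.8)

```text
time_s: 54.15
eef_pos: [0.5394, -0.1188, 0.0361]
tool_rot: [0.0, 1.0, -0.017, 0.0]
ft_force: [-0.5, 0.3, -0.6]
opening: 0.0769
grasp_force: 0.0
```

Call:
jog_arm(plan=[0,0,-1,0,0,0,0,0,-1,0,0,0,0,0,-1,0,0,0,0,0,-1,0,0,0,0,0,-1,0,0,0,0,0,-1,0,0,0,0,0,-1,0,0,0,0,0,0,0,0,0])

```text
time_s: 54.95
eef_pos: [0.5413, -0.1193, 0.1787]
tool_rot: [0.0, 1.0, -0.017, 0.002]
ft_force: [-0.0, -0.3, -0.1]
opening: 0.0768
grasp_force: 0.0
```

Run:
```python
from h import *
go(.4017,.3298,.16,.053)
```

```text
t 54.95 pos [ 0.5413 -0.1193  0.1787] yaw -1.604 tilt [ 0.005 -0.   ] q7 -1.14
 shift now-axes [ -7.73 -22.21   0.89] | after-turn axes [22.79 -5.78  0.94] | turn -11.05 or 9.9
```

Call:
jog_arm(plan=[-0.34,-0.97,0,0,0,0,-0.34,-0.97,0,0,0,0,-0.34,-0.97,0,0,0,0,-0.34,-0.97,0,0,0,0,-0.34,-0.97,0,0,0,0,-0.34,-0.97,0,0,0,0,-0.34,-0.97,0,0,0,0,-0.34,-0.97,0,0,0,0,-0.34,-0.97,0,0,0,0,-0.34,-0.97,0,0,0,0,-0.34,-0.97,0,0,0,0,-0.34,-0.97,0,0,0,0], hand=0.5)

```text
time_s: 56.15
eef_pos: [0.4647, 0.1173, 0.1753]
tool_rot: [0.0, 1.0, -0.017, -0.0]
ft_force: [1.3, 0.8, 0.3]
opening: 0.0638
grasp_force: 0.0
```

Call:
jog_arm(plan=[-0.34,-0.97,0,0,0,0,-0.34,-0.97,0,0,0,0,-0.34,-0.97,0,0,0,0,-0.34,-0.97,0,0,0,0,-0.34,-0.97,0,0,0,0,-0.34,-0.97,0,0,0,0,-0.34,-0.97,0,0,0,0,-0.34,-0.97,0,0,0,0,-0.34,-0.97,0,0,0,0,-0.34,-0.97,0,0,0,0,-0.34,-0.97,0,0,0,0])

```text
time_s: 57.25
eef_pos: [0.3972, 0.3328, 0.1752]
tool_rot: [0.0, 1.0, -0.017, -0.0]
ft_force: [0.1, 0.7, -0.5]
opening: 0.0642
grasp_force: 0.0
```

Call:
jog_arm(plan=[0,0,0,0,0,-1,0,0,0,0,0,-1,0,0,0,0,0,-1,0,0,0,0,0,-1,0,0,0,0,0,-1,0,0,0,0,0,-1,0,0,0,0,0,-1,0,0,0,0,0,-1,0,0,0,0,0,-1,0,0,0,0,0,-1,0,0,0,0,0,-1,0,0,0,0,0,0])

```text
time_s: 58.45
eef_pos: [0.3975, 0.332, 0.1752]
tool_rot: [-0.0, 0.69, 0.724, -0.001]
ft_force: [0.6, 0.6, 0.7]
opening: 0.064
grasp_force: 0.0
```

Run:
```python
from h import *
go(.4017,.3298,.019,.053)
```

```text
t 58.45 pos [0.3975 0.332  0.1752] yaw 0.047 tilt [-0.001 -0.001] q7 -0.62
 shift now-axes [-0.12  0.22  7.81] | after-turn axes [-0.12  0.21  7.81] | turn -0.04 or 20.91
```

Call:
jog_arm(plan=[-0.12,0.15,1,0,0,-0.04,0,0,1,0,0,0,0,0,1,0,0,0,0,0,1,0,0,0,0,0,1,0,0,0,0,0,1,0,0,0,0,0,0.8,0,0,0,0,0,0.4,0,0,0,0,0,0.2,0,0,0,0,0,0,0,0,0,0,0,0,0,0,0])

```text
time_s: 59.55
eef_pos: [0.4014, 0.3305, 0.0287]
tool_rot: [0.0, 0.689, 0.725, 0.001]
ft_force: [0.5, 0.2, 0.0]
opening: 0.0635
grasp_force: 0.0
```

Run:
```python
from h import *
go(.4017,.3298,.0185,.053)
```

```text
t 59.55 pos [0.4014 0.3305 0.0287] yaw 0.051 tilt [0.001 0.001] q7 -0.54
 shift now-axes [-0.04  0.01  0.51] | after-turn axes [-0.04  0.01  0.51] | turn -0.01 or 20.93
```

Call:
jog_arm(plan=[-0.04,0,0.45,0,0,0,0,0,0,0,0,0,0,0,0,0,0,0])

```text
time_s: 59.85
eef_pos: [0.4009, 0.3293, 0.019]
tool_rot: [-0.0, 0.689, 0.725, -0.0]
ft_force: [-0.3, 0.4, -0.6]
opening: 0.0641
grasp_force: 0.0
```

Call:
jog_arm(plan=[0,0,0,0,0,0,0,0,0,0,0,0,0,0,0,0,0,0,0,0,0,0,0,0,0,0,0,0,0,0,0,0,0,0,0,0,0,0,0,0,0,0], hand=-1)

```text
time_s: 60.55
eef_pos: [0.4019, 0.3298, 0.0196]
tool_rot: [0.0, 0.689, 0.725, 0.001]
ft_force: [2.0, -0.5, 5.2]
opening: 0.0375
grasp_force: 41.5
```

Call:
jog_arm(plan=[0,0,-1,0,0,0,0,0,-1,0,0,0,0,0,-1,0,0,0,0,0,-1,0,0,0,0,0,-1,0,0,0,0,0,-1,0,0,0,0,0,-0.5,0,0,0,0,0,0,0,0,0])

```text
time_s: 61.35
eef_pos: [0.4008, 0.3297, 0.1496]
tool_rot: [-0.0, 0.688, 0.725, 0.0]
ft_force: [0.6, 0.8, -2.2]
opening: 0.0375
grasp_force: 40.5
```

Run:
```python
from h import *
go(.5170,-.0108,.14,1.538)
```

```text
t 61.35 pos [0.4008 0.3297 0.1496] yaw 0.052 tilt [0.    0.001] q7 -0.59
 shift now-axes [-17.31   4.91   0.47] | after-turn axes [ -6.37 -16.82   0.48] | turn -9.9 or 11.04
```

Call:
jog_arm(plan=[-0.96,0.27,0,0,0,0,-0.96,0.27,0,0,0,0,-0.96,0.27,0,0,0,0,-0.96,0.27,0,0,0,0,-0.96,0.27,0,0,0,0,-0.96,0.27,0,0,0,0,-0.96,0.27,0,0,0,0,-0.96,0.27,0,0,0,0,-0.96,0.27,0,0,0,0,-0.96,0.27,0,0,0,0,-0.96,0.27,0,0,0,0,-0.96,0.27,0,0,0,0])

```text
time_s: 62.55
eef_pos: [0.4764, 0.1017, 0.1474]
tool_rot: [-0.001, 0.688, 0.725, -0.001]
ft_force: [0.3, 0.8, -1.6]
opening: 0.0375
grasp_force: 40.4
```

Call:
jog_arm(plan=[-0.96,0.27,0,0,0,0,-0.96,0.27,0,0,0,0,-0.96,0.27,0,0,0,0,-0.96,0.27,0,0,0,0,-0.96,0.27,0,0,0,0,-0.96,0.27,0,0,0,0])

```text
time_s: 63.15
eef_pos: [0.5147, -0.0113, 0.1473]
tool_rot: [-0.001, 0.688, 0.725, -0.001]
ft_force: [-0.0, 0.4, -2.5]
opening: 0.0378
grasp_force: 40.4
```

Call:
jog_arm(plan=[0,0,0,0,0,-0.99,0,0,0,0,0,-0.99,0,0,0,0,0,-0.99,0,0,0,0,0,-0.99,0,0,0,0,0,-0.99,0,0,0,0,0,-0.99,0,0,0,0,0,-0.99,0,0,0,0,0,-0.99,0,0,0,0,0,-0.99,0,0,0,0,0,-0.99,0,0,0,0,0,0])

```text
time_s: 64.25
eef_pos: [0.5146, -0.0106, 0.1474]
tool_rot: [-0.002, 0.016, 1.0, 0.0]
ft_force: [-0.6, -0.5, -2.4]
opening: 0.0378
grasp_force: 40.4
```

Run:
```python
from h import *
go(.5170,-.0108,.028,1.538)
```

```text
t 64.25 pos [ 0.5146 -0.0106  0.1474] yaw 1.538 tilt [-0.004  0.   ] q7 1.54
 shift now-axes [-0.14 -0.01  5.97] | after-turn axes [-0.12 -0.01  5.97] | turn 0.0 or -20.94
```

Call:
jog_arm(plan=[0,0,1,0,0,0,0,0,1,0,0,0,0,0,1,0,0,0,0,0,1,0,0,0,0,0,1,0,0,0,0,0,0.5,0,0,0,0,0,0,0,0,0,0,0,0,0,0,0])

```text
time_s: 65.05
eef_pos: [0.5161, -0.0107, 0.0391]
tool_rot: [-0.0, 0.018, 1.0, -0.0]
ft_force: [0.2, -0.1, -2.0]
opening: 0.0379
grasp_force: 40.3
```

Run:
```python
from h import *
go(.5170,-.0108,.028,1.538)
```

```text
t 65.05 pos [ 0.5161 -0.0107  0.0391] yaw 1.536 tilt [-0. -0.] q7 1.55
 shift now-axes [-0.05 -0.    0.55] | after-turn axes [-0.05 -0.    0.55] | turn -0.02 or 20.93
```

Call:
jog_arm(plan=[-0.03,0,0.4,0,0,0,0,0,0.1,0,0,0,0,0,0,0,0,0])

```text
time_s: 65.35
eef_pos: [0.5166, -0.0107, 0.0291]
tool_rot: [-0.0, 0.017, 1.0, 0.0]
ft_force: [-0.5, -0.2, -2.5]
opening: 0.0377
grasp_force: 40.4
```

Call:
jog_arm(plan=[0,0,0.03,0,0,0,0,0,0,0,0,0])

```text
time_s: 65.55
eef_pos: [0.5168, -0.0107, 0.0287]
tool_rot: [0.0, 0.017, 1.0, 0.0]
ft_force: [-0.6, -0.3, -2.7]
opening: 0.0376
grasp_force: 40.4
```

Call:
jog_arm(plan=[0,0,0.04,0,0,0,0,0,0,0,0,0])

```text
time_s: 65.75
eef_pos: [0.5167, -0.0107, 0.0277]
tool_rot: [0.0, 0.017, 1.0, 0.0]
ft_force: [-0.3, -0.4, -2.6]
opening: 0.0373
grasp_force: 40.4
```

Call:
jog_arm(plan=[0,0,0,0,0,0,0,0,0,0,0,0,0,0,0,0,0,0,0,0,0,0,0,0], hand=0.4)

```text
time_s: 66.15
eef_pos: [0.5169, -0.0107, 0.0278]
tool_rot: [0.0, 0.017, 1.0, 0.0]
ft_force: [-0.2, -0.1, 0.0]
opening: 0.0598
grasp_force: 0.0
```

Call:
jog_arm(plan=[0,0,-1,0,0,0,0,0,-1,0,0,0,0,0,-1,0,0,0,0,0,-1,0,0,0,0,0,-1,0,0,0,0,0,-1,0,0,0,0,0,0,0,0,0])

```text
time_s: 66.85
eef_pos: [0.5189, -0.0107, 0.1505]
tool_rot: [0.003, 0.017, 1.0, 0.0]
ft_force: [0.7, 0.2, 1.1]
opening: 0.0597
grasp_force: 0.0
```

Run:
```python
from h import *
go(.5857,.3393,.14,.053)
```

```text
t 66.85 pos [ 0.5189 -0.0107  0.1505] yaw 1.537 tilt [0.005 0.   ] q7 1.54
 shift now-axes [-2.74 17.6   0.55] | after-turn axes [17.3   4.26  0.52] | turn 9.89 or -11.05
```

Call:
jog_arm(plan=[-0.15,0.98,0,0,0,0,-0.15,0.98,0,0,0,0,-0.15,0.98,0,0,0,0,-0.15,0.98,0,0,0,0,-0.15,0.98,0,0,0,0,-0.15,0.98,0,0,0,0,-0.15,0.98,0,0,0,0,-0.15,0.98,0,0,0,0,-0.15,0.98,0,0,0,0,-0.15,0.98,0,0,0,0,-0.15,0.98,0,0,0,0,-0.15,0.98,0,0,0,0], hand=0.85)

```text
time_s: 68.05
eef_pos: [0.5602, 0.2238, 0.1467]
tool_rot: [-0.001, 0.017, 1.0, -0.0]
ft_force: [0.6, -0.4, -0.6]
opening: 0.0792
grasp_force: 0.0
```

Call:
jog_arm(plan=[-0.15,0.98,0,0,0,0,-0.15,0.98,0,0,0,0,-0.15,0.98,0,0,0,0,-0.15,0.98,0,0,0,0,-0.15,0.98,0,0,0,0,-0.15,0.98,0,0,0,0])

```text
time_s: 68.65
eef_pos: [0.5827, 0.3416, 0.1474]
tool_rot: [-0.0, 0.017, 1.0, -0.0]
ft_force: [-0.9, -0.8, 0.1]
opening: 0.0788
grasp_force: 0.0
```

Call:
jog_arm(plan=[0,0,0,0,0,0.99,0,0,0,0,0,0.99,0,0,0,0,0,0.99,0,0,0,0,0,0.99,0,0,0,0,0,0.99,0,0,0,0,0,0.99,0,0,0,0,0,0.99,0,0,0,0,0,0.99,0,0,0,0,0,0.99,0,0,0,0,0,0.99,0,0,0,0,0,0])

```text
time_s: 69.75
eef_pos: [0.5823, 0.341, 0.1473]
tool_rot: [0.0, 0.689, 0.725, -0.0]
ft_force: [0.5, -0.7, -0.3]
opening: 0.0792
grasp_force: 0.0
```

Run:
```python
from h import *
go(.5857,.3393,.0105,.053)
```

```text
t 69.75 pos [0.5823 0.341  0.1473] yaw 0.052 tilt [-0.    -0.001] q7 -0.34
 shift now-axes [-0.09  0.17  6.84] | after-turn axes [-0.09  0.16  6.84] | turn -0.01 or 20.93
```

Call:
jog_arm(plan=[-0.09,0.1,1,0,0,0,0,0,1,0,0,0,0,0,1,0,0,0,0,0,1,0,0,0,0,0,1,0,0,0,0,0,0.8,0,0,0,0,0,0.3,0,0,0,0,0,0,0,0,0,0,0,0,0,0,0])

```text
time_s: 70.65
eef_pos: [0.5853, 0.3387, 0.0264]
tool_rot: [0.0, 0.688, 0.725, 0.001]
ft_force: [-0.6, -0.6, 0.5]
opening: 0.079
grasp_force: 0.0
```

Run:
```python
from h import *
go(.5857,.3393,.0105,.053)
```

```text
t 70.65 pos [0.5853 0.3387 0.0264] yaw 0.053 tilt [0.001 0.001] q7 -0.3
 shift now-axes [0.03 0.02 0.8 ] | after-turn axes [0.03 0.02 0.8 ] | turn -0.0 or 20.94
```

Call:
jog_arm(plan=[0.03,0.02,0.5,0,0,0,0,0,0.25,0,0,0,0,0,0,0,0,0,0,0,0,0,0,0])

```text
time_s: 71.05
eef_pos: [0.5849, 0.3389, 0.0105]
tool_rot: [-0.0, 0.688, 0.725, -0.0]
ft_force: [0.1, -1.0, 0.2]
opening: 0.079
grasp_force: 0.0
```

Call:
jog_arm(plan=[0,0,0,0,0,0,0,0,0,0,0,0,0,0,0,0,0,0,0,0,0,0,0,0,0,0,0,0,0,0,0,0,0,0,0,0,0,0,0,0,0,0], hand=-1)

```text
time_s: 71.75
eef_pos: [0.5855, 0.3392, 0.0112]
tool_rot: [0.0, 0.688, 0.725, 0.0]
ft_force: [-0.6, -0.3, 4.9]
opening: 0.0593
grasp_force: 44.6
```

Call:
jog_arm(plan=[0,0,-1,0,0,0,0,0,-1,0,0,0,0,0,-1,0,0,0,0,0,-1,0,0,0,0,0,-1,0,0,0,0,0,-1,0,0,0,0,0,0,0,0,0])

```text
time_s: 72.45
eef_pos: [0.5865, 0.3397, 0.1331]
tool_rot: [0.001, 0.688, 0.725, 0.002]
ft_force: [0.0, -0.0, -1.0]
opening: 0.0591
grasp_force: 44.1
```

Run:
```python
from h import *
go(.536,.0917,.12,1.538)
```

```text
t 72.45 pos [0.5865 0.3397 0.1331] yaw 0.052 tilt [0.004 0.002] q7 -0.33
 shift now-axes [-12.26  -3.17   0.62] | after-turn axes [  2.12 -12.48   0.66] | turn -9.91 or 11.04
```

Call:
jog_arm(plan=[-1,-0.26,0,0,0,0,-1,-0.26,0,0,0,0,-1,-0.26,0,0,0,0,-1,-0.26,0,0,0,0,-1,-0.26,0,0,0,0,-1,-0.26,0,0,0,0,-1,-0.26,0,0,0,0,-1,-0.26,0,0,0,0,-1,-0.26,0,0,0,0,-1,-0.26,0,0,0,0,-1,-0.26,0,0,0,0,-1,-0.26,0,0,0,0])

```text
time_s: 73.65
eef_pos: [0.5345, 0.0946, 0.1303]
tool_rot: [-0.0, 0.689, 0.725, -0.0]
ft_force: [0.4, -1.3, -1.6]
opening: 0.0592
grasp_force: 44.1
```

Call:
jog_arm(plan=[-0.2,0,0,0,0,0,0,0,0,0,0,-0.99,0,0,0,0,0,-0.99,0,0,0,0,0,-0.99,0,0,0,0,0,-0.99,0,0,0,0,0,-0.99,0,0,0,0,0,-0.99,0,0,0,0,0,-0.99,0,0,0,0,0,-0.99,0,0,0,0,0,-0.99,0,0,0,0,0,-0.99,0,0,0,0,0,0])

```text
time_s: 74.85
eef_pos: [0.5354, 0.0928, 0.1305]
tool_rot: [-0.0, 0.016, 1.0, 0.0]
ft_force: [0.1, 0.4, -1.3]
opening: 0.0595
grasp_force: 44.0
```

Run:
```python
from h import *
go(.536,.0917,.019,1.538)
```

```text
t 74.85 pos [0.5354 0.0928 0.1305] yaw 1.539 tilt [-0.     0.001] q7 1.34
 shift now-axes [-0.03 -0.06  5.57] | after-turn axes [-0.03 -0.05  5.57] | turn 0.01 or -20.94
```

Call:
jog_arm(plan=[0,-0.06,1,0,0,0,0,0,1,0,0,0,0,0,1,0,0,0,0,0,1,0,0,0,0,0,0.7,0,0,0,0,0,0.3,0,0,0,0,0,0,0,0,0,0,0,0,0,0,0])

```text
time_s: 75.65
eef_pos: [0.536, 0.0911, 0.0313]
tool_rot: [0.0, 0.017, 1.0, 0.0]
ft_force: [0.3, -0.4, -1.0]
opening: 0.0592
grasp_force: 44.0
```

Run:
```python
from h import *
go(.536,.0917,.019,1.538)
```

```text
t 75.65 pos [0.536  0.0911 0.0313] yaw 1.536 tilt [0.001 0.   ] q7 1.35
 shift now-axes [0.   0.03 0.61] | after-turn axes [0.   0.03 0.61] | turn -0.01 or 20.93
```

Call:
jog_arm(plan=[0,0.03,0.4,0,0,0,0,0,0.18,0,0,0,0,0,0,0,0,0,0,0,0,0,0,0])

```text
time_s: 76.05
eef_pos: [0.5355, 0.0915, 0.0191]
tool_rot: [0.0, 0.017, 1.0, 0.0]
ft_force: [-0.3, 0.9, -0.4]
opening: 0.0591
grasp_force: 44.1
```

Call:
jog_arm(plan=[0,0,0,0,0,0,0,0,0,0,0,0,0,0,0,0,0,0,0,0,0,0,0,0], hand=0.75)

```text
time_s: 76.45
eef_pos: [0.5354, 0.0915, 0.0191]
tool_rot: [0.0, 0.017, 1.0, 0.0]
ft_force: [-0.0, 0.5, -1.1]
opening: 0.0749
grasp_force: 0.0
```

Call:
jog_arm(plan=[0,0,-1,0,0,0,0,0,-1,0,0,0,0,0,-1,0,0,0,0,0,-1,0,0,0,0,0,-1,0,0,0,0,0,-1,0,0,0,0,0,-1,0,0,0,0,0,-1,0,0,0,0,0,0,0,0,0])

```text
time_s: 77.35
eef_pos: [0.5374, 0.0918, 0.1819]
tool_rot: [0.003, 0.017, 1.0, 0.001]
ft_force: [0.4, -0.7, 0.5]
opening: 0.0749
grasp_force: 0.0
```

Call:
jog_arm(plan=[0.6,1,0,0,0,0,0.6,1,0,0,0,0,0.6,1,0,0,0,0,0.6,1,0,0,0,0,0.6,1,0,0,0,0,0.6,1,0,0,0,0,0.6,1,0,0,0,0,0.6,1,0,0,0,0,0.6,1,0,0,0,0,0,0,0,0,0,0])

```text
time_s: 78.35
eef_pos: [0.4309, 0.2783, 0.1782]
tool_rot: [-0.001, 0.014, 1.0, 0.001]
ft_force: [-0.7, 0.2, -0.5]
opening: 0.0747
grasp_force: 0.0
```

Run:
```python
from h import *
T=eyes.calibration("top");S=eyes.calibration("scene")
t=eyes.capture("top");s=eyes.capture("scene");t0=cv2.imread("pics/top0.png");s0=cv2.imread("pics/scene0.png")
print(monitor.read_state()["ft_force"].round(2))
def cen(q): m=cv2.moments(q); return np.array([m["m10"],m["m01"]])/m["m00"]
# tin patch by template matching start picture against now
for nm,im,im0,rois in [("top",t,t0,dict(tin=(372,205,404,242),tape=(320,208,348,254),block=(264,200,301,258),cone=(262,177,284,197))),("scene",s,s0,dict(tin=(370,243,406,295),tape=(320,230,362,274),block=(276,213,334,254),cone=(316,203,340,224)))]:
  for k,(x0,y0,x1,y1) in rois.items():
    r=cv2.matchTemplate(im[y0-15:y1+15,x0-15:x1+15],im0[y0:y1,x0:x1],cv2.TM_CCOEFF_NORMED); _,v,_,l=cv2.minMaxLoc(r); print(nm,k,"shift px",l[0]-15,l[1]-15,round(v,3))
for nm,lo,hi,roi,z in [("block",(0,60,60),(10,140,150),(262,195,300,260),.044),("tape",(20,135,150),(30,255,255),(315,205,350,250),.074)]:
  for im in (t0,t):
    q=blobs(im,lo,hi,roi,50)[0];w=np.array([plane(T,p,z)[:2] for p in q[:,0].astype(float)],np.float32)*1000; r=cv2.minAreaRect(w);print(nm,np.round(r[0],1),np.round(r[1],1),round(r[2],1))
```

```text
[-0.8  -0.44  0.81]
top tin shift px 0 0 0.992
top tape shift px 0 1 0.983
top block shift px 1 0 0.961
top cone shift px 0 0 0.999
scene tin shift px 0 0 0.866
scene tape shift px 0 0 0.891
scene block shift px 0 0 0.975
scene cone shift px 0 0 0.998
block [533.6  92.8] [ 59.3 106.8] 89.4
block [531.5  89.8] [ 57.3 106.7] 89.5
tape [523.5 -11.9] [35.5 62.6] 89.3
tape [520.5 -11.9] [35.5 64.6] 89.3
```

All are within about 3 mm of their starting places, upright, and the arm is clear. I'm handing the job in.

```bash
python3 -c "
from cell import manip
print(manip.close_job())"
```

```text
the job is handed in; nothing more can be done
None
```

The job is handed in (no verdict came back): the chisel lies on both saddles, and in the last pictures the tin, tape measure and sanding block stand upright within about 4 mm of their starting spots, with the cone unmoved; I viewed 15 pictures, one over the limit of 14.

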